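Set up the circuit-board test jig

TASK

Get the test jig ready: stand every tooling pin from the pin stand fully home in a well of its own, feeling for the hidden hole, and fill the packing gap snugly with two blocks of the right combined thickness, let down to its floor without force. Only then push the clamp unit's red knob down, turn it clockwise to its stop and let it spring up. The spare blocks must end standing in the grey tray; leave the other things on the bench where they are.

Things in the scene. Friction and masses are not known exactly. Their poses are not given: they have to be found in the camera images.
- jig: fixed aluminium test jig, base plate 200 (x) x 240 (y) x 12 mm, with a green circuit board fastened on it; origin at the centre of its underside, axes along its sides. Three grey box-shaped wells (60 x 60 mm, top 33 mm above the origin) and a packing gap stand on it.
- well1 (a point): middle of the 30 mm square window in grey well 1's roof, level with the fixed black bush below (30 mm above the jig's underside; the roof is 3 mm higher). The bush has one blind hole, 13 mm wide, 14 mm deep, 1 mm chamfer, centred anywhere within 4.5 mm of here along the jig's x and y, differing by well, hidden by a limp dust seal without resistance: find it by touch. Any pin fits any well, one each.
- well2 (a point): middle of the 30 mm square window in grey well 2's roof, level with the fixed black bush below (30 mm above the jig's underside; the roof is 3 mm higher). The bush has one blind hole, 13 mm wide, 14 mm deep, 1 mm chamfer, centred anywhere within 4.5 mm of here along the jig's x and y, differing by well, hidden by a limp dust seal without resistance: find it by touch. Any pin fits any well, one each.
- well3 (a point): middle of the 30 mm square window in grey well 3's roof, level with the fixed black bush below (30 mm above the jig's underside; the roof is 3 mm higher). The bush has one blind hole, 13 mm wide, 14 mm deep, 1 mm chamfer, centred anywhere within 4.5 mm of here along the jig's x and y, differing by well, hidden by a limp dust seal without resistance: find it by touch. Any pin fits any well, one each.
- pin1_head (a point): tooling pin, upright in the pin stand at first (may be absent): round brass head 20 mm wide, 22 mm tall; steel shank below 10 mm wide, 38 mm long, its last 2 mm 7.6 mm wide; 50 g. This point: centre of the head, 49 mm above the tip; z up along the pin. Home in a well this point is 65 mm above the jig's underside (79 mm if the tip only rests on the bush).
- pin2_head (a point): tooling pin, upright in the pin stand at first (may be absent): round brass head 20 mm wide, 22 mm tall; steel shank below 10 mm wide, 38 mm long, its last 2 mm 7.6 mm wide; 50 g. This point: centre of the head, 49 mm above the tip; z up along the pin. Home in a well this point is 65 mm above the jig's underside (79 mm if the tip only rests on the bush).
- pin3_head (a point): tooling pin, upright in the pin stand at first (may be absent): round brass head 20 mm wide, 22 mm tall; steel shank below 10 mm wide, 38 mm long, its last 2 mm 7.6 mm wide; 50 g. This point: centre of the head, 49 mm above the tip; z up along the pin. Home in a well this point is 65 mm above the jig's underside (79 mm if the tip only rests on the bush).
- pin_stand: fixed grey stand 170 (x) x 50 (y) x 30 mm with three 13 mm holes 22 mm deep, 60 mm apart in a row along its x; origin at the centre of its underside. A pin standing in it has its head centre 57 mm above the table and must be lifted 25 mm to come clear.
- gap (a point): middle of the floor of the packing gap on the jig (12 mm above the jig's underside), axes as the jig's: two fixed steel jaws 70 mm long (x) and 16 mm high face each other 42 mm apart along y; their top 5 mm flare outward. Open upward and at both ends. Blocks stand in it side by side, their thickness along y, their length along x.
- block14_tab (a point): yellow packing block, 14 mm thick (its y), 44 mm long (its x), 22 mm high, 50 g or so, standing loose on the mat (absent in some starts). On the middle of its top stands a pull tab 20 mm long (x), 8 mm thick (y) and 30 mm tall, to be gripped across its 20 mm. This point: centre of the tab, 37 mm above the block's underside, on the block's middle; axes along its sides.
- block18_tab (a point): white packing block, 18 mm thick (its y), 44 mm long (its x), 22 mm high, 62 g or so, standing loose on the mat (absent in some starts). On the middle of its top stands a pull tab 20 mm long (x), 8 mm thick (y) and 30 mm tall, to be gripped across its 20 mm. This point: centre of the tab, 37 mm above the block's underside, on the block's middle; axes along its sides.
- block22_tab (a point): red packing block, 22 mm thick (its y), 44 mm long (its x), 22 mm high, 74 g or so, standing loose on the mat. On the middle of its top stands a pull tab 20 mm long (x), 8 mm thick (y) and 30 mm tall, to be gripped across its 20 mm. This point: centre of the tab, 37 mm above the block's underside, on the block's middle; axes along its sides.
- block26_tab (a point): black packing block, 26 mm thick (its y), 44 mm long (its x), 22 mm high, 86 g or so, standing loose on the mat. On the middle of its top stands a pull tab 20 mm long (x), 8 mm thick (y) and 30 mm tall, to be gripped across its 20 mm. This point: centre of the tab, 37 mm above the block's underside, on the block's middle; axes along its sides.
- tray: fixed grey open tray for spare blocks, 80 (x) x 130 (y) x 20 mm outside, walls and floor 4 mm thick; origin at the centre of its underside. Two blocks stand in it side by side along its y with room for the fingers.
- knob_press (a joint): how far the red knob of the white clamp unit is pushed down, m: 0 up, 0.010 fully down; sprung (4 N to start, 10 N fully down), comes up when let go.
- knob_turn (a joint): how far the red knob is turned clockwise seen from above, rad: 0 at the start, 1.3 at its stop. A yellow lug under its disc meets a steel guard, so it turns past about 0.2 only while pushed down at least 8.5 mm, so push it fully down first; past about 1.15 it can spring up again and is locked there.
- knob_grip (a point): middle of the knob's grip bar (42 mm long along this point's x, 14 mm wide along its y, 30 mm tall); the bar stands on a round red disc 52 mm in diameter, whose top lies 15 mm below this point. With the knob up this point is 89 mm above the table. x of this point turns with the knob; z is up. The white clamp unit below is fixed, 120 x 120 x 45 mm.
- spare_board: bystander, to be left alone: spare green circuit board 110 x 75 mm; origin under its middle.
- solder_reel: bystander, to be left alone: metal solder reel 56 mm wide, 46 mm tall; origin under its middle.
- flux_bottle: bystander, to be left alone: amber flux bottle 44 mm wide, 100 mm tall; origin under its middle.
- parts_tub: bystander, to be left alone: blue parts tub 100 x 80 x 35 mm; origin under its middle.
- driver: bystander, to be left alone: screwdriver 170 mm long, lying; origin under its middle.
- terminal: bystander, to be left alone: green terminal block 30 x 50 x 18 mm; origin under its middle.
Mind the look-alikes: they are no part of the job. What is meant by the part that bears block18_tab is not blue or pink, and is the smaller of those in its own colour.

How it is judged:
On the way, in this order (a step that is already met when the one before it is completed fails the run):
1. every pin present is home in a well and the gap is filled by two blocks that add up to 40 mm ((horizontal distance between pin1_head and well1 below 0.01 m or horizontal distance between pin1_head and well2 below 0.01 m or horizontal distance between pin1_head and well3 below 0.01 m) and z of each of pin1_head, pin2_head, pin3_head in the frame of jig below 0.069 m and angle between each of pin1_head, pin2_head, pin3_head's own z axis and vertical below 0.12 rad and (horizontal distance between pin2_head and well1 below 0.01 m or horizontal distance between pin2_head and well2 below 0.01 m or horizontal distance between pin2_head and well3 below 0.01 m) and (horizontal distance between pin3_head and well1 below 0.01 m or horizontal distance between pin3_head and well2 below 0.01 m or horizontal distance between pin3_head and well3 below 0.01 m) and (x of block26_tab in the frame of gap above 0.016 m or x of block26_tab in the frame of gap below -0.016 m or y of block26_tab in the frame of gap above 0.018 m or y of block26_tab in the frame of gap below -0.018 m or z of block26_tab in the frame of gap above 0.04 m or angle between block26_tab's own z axis and vertical above 0.1 rad or (x of block14_tab in the frame of gap between -0.016 and 0.016 m and y of block14_tab in the frame of gap between -0.018 and 0.018 m and z of block14_tab in the frame of gap below 0.04 m and angle between block14_tab's own z axis and vertical below 0.1 rad)) and (x of block22_tab in the frame of gap above 0.016 m or x of block22_tab in the frame of gap below -0.016 m or y of block22_tab in the frame of gap above 0.018 m or y of block22_tab in the frame of gap below -0.018 m or z of block22_tab in the frame of gap above 0.04 m or angle between block22_tab's own z axis and vertical above 0.1 rad or (x of block18_tab in the frame of gap between -0.016 and 0.016 m and y of block18_tab in the frame of gap between -0.018 and 0.018 m and z of block18_tab in the frame of gap below 0.04 m and angle between block18_tab's own z axis and vertical below 0.1 rad)) and ((x of block26_tab in the frame of gap between -0.016 and 0.016 m and y of block26_tab in the frame of gap between -0.018 and 0.018 m and z of block26_tab in the frame of gap below 0.04 m and angle between block26_tab's own z axis and vertical below 0.1 rad) or (x of block22_tab in the frame of gap between -0.016 and 0.016 m and y of block22_tab in the frame of gap between -0.018 and 0.018 m and z of block22_tab in the frame of gap below 0.04 m and angle between block22_tab's own z axis and vertical below 0.1 rad))), for 0.2 s.
2. the knob is pushed down, not yet turned (value of joint knob_press above 0.007 m and value of joint knob_turn below 0.3 rad).
3. the knob is turned clockwise to its stop (value of joint knob_turn above 1.15 rad), for 0.1 s.
At the end, for the whole second after the job is handed in: pins upright, tips 10 mm or more down a well's hole; blocks 14 and 26, or 18 and 22, upright in the gap, within 3 mm of its floor and 16 mm of its middle lengthwise; other blocks upright on the tray's floor; knob past 1.15 rad and up again to within 2 mm; all at rest (all of step 1 and ((x of block14_tab in the frame of gap between -0.016 and 0.016 m and y of block14_tab in the frame of gap between -0.018 and 0.018 m and z of block14_tab in the frame of gap below 0.04 m and angle between block14_tab's own z axis and vertical below 0.1 rad) or (x of block14_tab in the frame of tray between -0.04 and 0.04 m and y of block14_tab in the frame of tray between -0.062 and 0.062 m and z of block14_tab in the frame of tray below 0.044 m and angle between block14_tab's own z axis and vertical below 0.1 rad)) and ((x of block18_tab in the frame of gap between -0.016 and 0.016 m and y of block18_tab in the frame of gap between -0.018 and 0.018 m and z of block18_tab in the frame of gap below 0.04 m and angle between block18_tab's own z axis and vertical below 0.1 rad) or (x of block18_tab in the frame of tray between -0.04 and 0.04 m and y of block18_tab in the frame of tray between -0.062 and 0.062 m and z of block18_tab in the frame of tray below 0.044 m and angle between block18_tab's own z axis and vertical below 0.1 rad)) and ((x of block22_tab in the frame of gap between -0.016 and 0.016 m and y of block22_tab in the frame of gap between -0.018 and 0.018 m and z of block22_tab in the frame of gap below 0.04 m and angle between block22_tab's own z axis and vertical below 0.1 rad) or (x of block22_tab in the frame of tray between -0.04 and 0.04 m and y of block22_tab in the frame of tray between -0.062 and 0.062 m and z of block22_tab in the frame of tray below 0.044 m and angle between block22_tab's own z axis and vertical below 0.1 rad)) and ((x of block26_tab in the frame of gap between -0.016 and 0.016 m and y of block26_tab in the frame of gap between -0.018 and 0.018 m and z of block26_tab in the frame of gap below 0.04 m and angle between block26_tab's own z axis and vertical below 0.1 rad) or (x of block26_tab in the frame of tray between -0.04 and 0.04 m and y of block26_tab in the frame of tray between -0.062 and 0.062 m and z of block26_tab in the frame of tray below 0.044 m and angle between block26_tab's own z axis and vertical below 0.1 rad)) and value of joint knob_turn above 1.15 rad and value of joint knob_press below 0.002 m and linear speed of each of pin1, pin2, pin3, block14, block18, block22, block26 below 0.02 m/s); the robot touches nothing.
It fails at once if a bystander is shifted more than 5 cm (distance of any of spare_board, solder_reel, flux_bottle, parts_tub, driver, terminal from where it was at the start of the episode above 0.05 m).
It fails at once if a block is forced against the jig with more than 80 N (contact force between any of block14, block18, block22, block26 and jig above 80 N).
Of pin1, pin2, pin3 only 2 to 3 are there at a start; the rules pass over those that are not, and their reading is None.
Of block14, block18 only 1 to 2 are there at a start; the rules pass over those that are not, and their reading is None.
At some moment in a run one of block22, block26 may be knocked a few centimetres aside while the robot is not near it.
It also fails if it takes over 210 s, if anything falls off the work surface, if the arm or the gripper's body presses on something with over 40 N, if the wrist force passes 120 N, or if a joint passes its speed limit or range.

ROBOT

A 6-joint arm with a two-finger parallel gripper is mounted at the origin on the work surface. World frame = base frame: x ahead of the robot, y to its left, z up, the work surface at z = 0. Lengths are in m, angles in rad, forces in N, time in s.
With the tool pointing down it reaches from about 0.275 to 0.85 m from the base axis. Payload 19 kg.
Tool frame: the origin (TCP) lies midway between the tips of the shut fingers; the grasp point (between the pads) lies 19 mm behind it; z points along the fingers, y is the direction in which the jaws open and shut (so a half turn about z gives the same grasp; the last joint's range is limited). The gripper opens to 85 mm and grips with 20 to 120 N. Pads are 22 mm wide; open, the fingers measure 114 mm over their backs; the gripper's body (76 mm by 85 mm) begins 54 mm behind the grasp point. The pads swing forward as they close: fully open they stand 13 mm farther back than shut.
Start: joints at [-1.473, 0.15, 1.437, -0, 1.554, -0.134], TCP at [0.132, -0.56, 0.231] pointing down, gripper open.
Joint ranges: [-2.8, 2.8], [-0.68, 2.1], [0.12, 2.68], [-1.39, 4.53], [0.16, 2.79], [-2.81, 2.81]. Speed limits (rad/s): [1.89, 1.89, 2.22, 3.01, 3.01, 3.01].

INTERFACE

Orientations are given as a unit quaternion [x, y, z, w].
In Python, from bench import manip gives the robot as it stands.
- The arm moves only by the tool servo_tool, never from a script. Its argument "commands" is a list of rows, each a list of 3 entries, a list of its own where there are three numbers: the turn, a rotation vector about the world's x, y, z each as a share of 8 degrees, from -1 to 1, then the shift along the world's x, y, z each as a share of 0.04 m, from -1 to 1, then the opening in per cent of the stroke, from 0 (shut) to 100 (fully open). In form: [[[wx, wy, wz], [dx, dy, dz], jaw], ...]. A call has 1 to 8 rows; each row shifts and turns the commanded pose from where the row before left it; what a row does not reach is not made up. A row lasts 1/8 s, in which the tool goes at most 62.5 mm and 10.7 degrees, less where a joint would pass 70% of its speed; a pose out of reach is approached as far as the arm can. A call with a number of a shift or a turn outside -1 to 1 is refused whole. A call with a gripper value outside its range is refused whole. The fingers move at their own pace and stop on an object; "grip_force" is the grip in N (left out, the last holds). Time passes only in rows, so rows that do not move let the fingers close. It gives the time, the measured TCP pose, the force and the opening at its end, in the units of the state.
- manip.state(): the state, without advancing time (a new reading comes with each control period).
- manip.camera(name): name is "side" or "top"; returns a dict with "pixels" (384x512x3 uint8, red, green, blue), "mtx" (3x3 intrinsics, pixels), "k1" (the pictures are not rectified: a ray, as slopes to the right and down, at radius r is drawn at 1 + k1 r^2 times it, then the intrinsics apply), "rvec" (rotation vector, rad) and "tvec" (3), from world to camera coordinates, as OpenCV has them. Camera axes: x right, y down, z forward; pixel columns grow to the right and rows downward; lengths in m; the calibration is good to about 2 mm. A picture is of the moment at which its call begins. There is no depth.
- manip.job_done(): hands the job in, once; it reports no verdict.
The state is a dict: "clock": time; "joints": joint angles; "qvel": joint speeds; "joint_torque": joint torques, N m; "tcp_pos": TCP position; "tcp_rot": TCP orientation; "ft_force": force on the tool from outside, world axes, zero at the start; "moment": the same for the moment, N m; "width": finger opening in m.
Only numpy, scipy, OpenCV 4.12 (cv2) and the standard library are available. Lean on these libraries where they do the work, as an engineer would, in place of code of your own. Each camera call takes 0.05 s, during which the arm holds its last target. There are 200 camera calls.

## Working session

There is one attempt and no reset: what is moved stays moved. The work goes in short steps, Python scripts to look and compute and a tool call to move; the robot and the scene stay as the last step left them, time stands still between calls to the robot, and variables do not carry over. Pictures are saved under pics/ and viewed, about 12 in all and at most 16, crops included, and the job is handed in when it is done.

Besides the shell and the picture viewer there is one more tool, called after ">>>" in YAML: its name, and indented under it one key for each argument. servo_tool: Moves the arm, as the interface text tells. Its arguments: {"type":"object","properties":{"commands":{"type":"array"},"grip_force":{"type":"number"}},"required":["commands"]}

```bash
mkdir -p pics; ls; cat > h.py <<'E'
import numpy as np, cv2
from bench import manip
def cam(n):
    return manip.camera(n)
def save(c,name,box=None,s=1):
    im=c["pixels"][:,:,::-1]
    if box: im=im[box[1]:box[3],box[0]:box[2]]
    if s!=1: im=cv2.resize(im,None,fx=s,fy=s,interpolation=cv2.INTER_CUBIC)
    cv2.imwrite("pics/"+name+".png",im)
def ray(c,u,v):
    K=np.array(c["mtx"]);d=cv2.undistortPoints(np.array([[[u,v]]],float),K,np.array([c["k1"],0,0,0.]))[0,0]
    R=cv2.Rodrigues(np.array(c["rvec"],float))[0];t=np.array(c["tvec"],float).ravel()
    return -R.T@t, R.T@np.array([d[0],d[1],1])
def onz(c,u,v,z):
    o,d=ray(c,u,v);return (o+d*(z-o[2])/d[2])
def proj(c,P):
    return cv2.projectPoints(np.array(P,float).reshape(-1,1,3),np.array(c["rvec"],float),np.array(c["tvec"],float),np.array(c["mtx"]),np.array([c["k1"],0,0,0.]))[0][:,0]
E
python3 - <<'E'
from h import *
import pickle
for n in("top","side"):
    c=cam(n);save(c,n+"0",s=1.56);pickle.dump(c,open(n+"0.pkl","wb"))
    print(n,c["mtx"],c["k1"],ray(c,256,192))
print(manip.state())
E
```

```text
pics
top [[363.44221044   0.         258.36990145]
 [  0.         363.44221044 189.05946434]
 [  0.           0.           1.        ]] 0.005539436894734592 (array([0.47723067, 0.00230476, 1.43850744]), array([ 0.04613274, -0.00239563, -0.99898649]))
side [[479.76891617   0.         253.48895743]
 [  0.         479.76891617 188.49591411]
 [  0.           0.           1.        ]] 0.03674383712365329 (array([0.22452112, 1.02901534, 0.97786801]), array([ 0.22766904, -0.73480187, -0.63899433]))
{'clock': 0.1, 'joints': array([-1.47301058e+00,  1.50926436e-01,  1.43794298e+00, -3.81799763e-05,
        1.55379630e+00, -1.34029097e-01]), 'qvel': array([-0.0002655 , -0.00077623, -0.00165734,  0.00122273,  0.00073952,
       -0.00053457]), 'joint_torque': array([ 8.23815964e-03, -7.14376545e+01, -5.71792424e+01, -1.58564517e-04,
        7.05320519e-03,  5.00540170e-05]), 'tcp_pos': array([ 0.13203385, -0.55941221,  0.23075322]), 'tcp_rot': array([ 9.93290070e-01,  1.15648384e-01, -9.36160836e-06, -5.36788850e-04]), 'ft_force': array([-0.42547082,  0.29197888,  0.13567823]), 'moment': array([-0.04674189,  0.04523698, -0.01649493]), 'width': 0.08553687711233778}
```

View pics/top0.png

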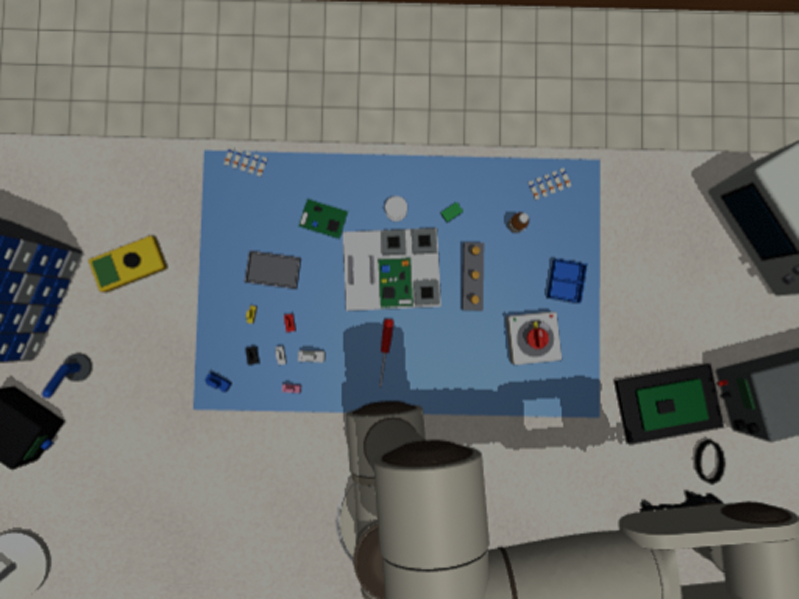

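View pics/side0.png

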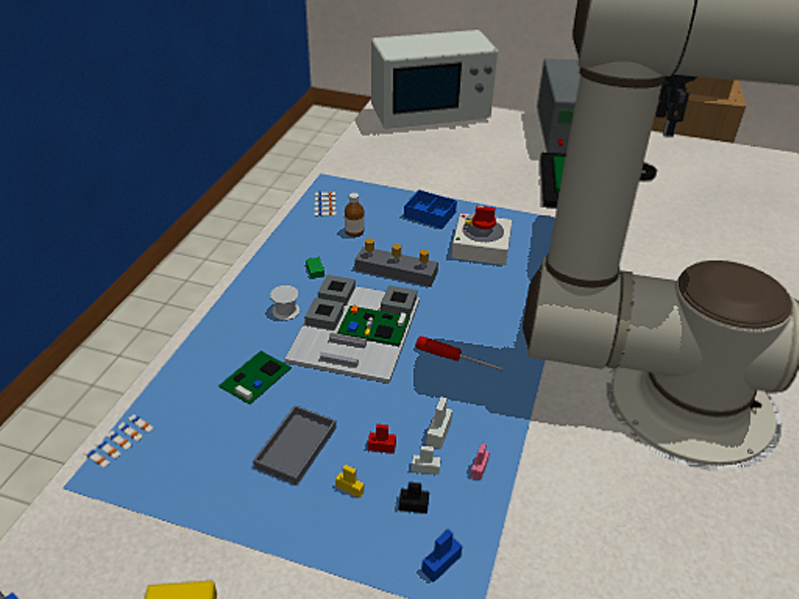

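```bash
python3 - <<'E'
from h import *
import pickle
c=pickle.load(open("top0.pkl","rb"))
save(c,"topcrop",(124,96,384,266),3)
E
```

```text
(no output)
```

View pics/topcrop.png

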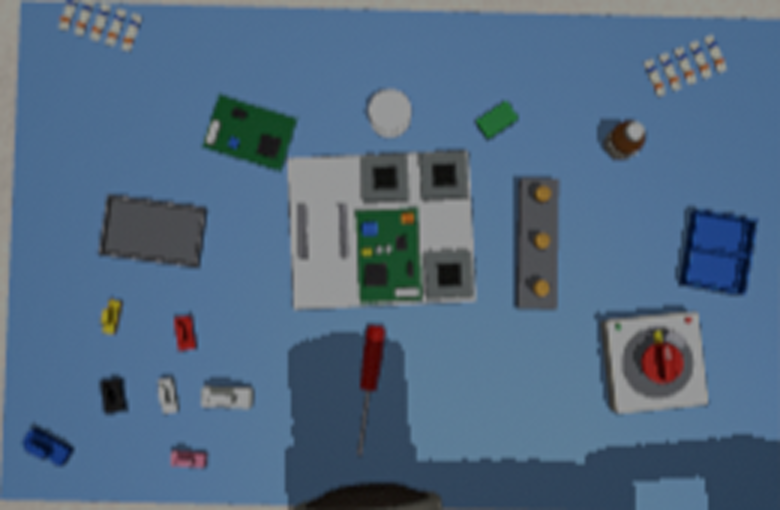

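```bash
cat > seg.py <<'E'
from h import *
def seg(c,u,v,w,kind,near=True):
    im=cv2.cvtColor(c["pixels"],cv2.COLOR_RGB2HSV).astype(int);H,S,V=im[...,0],im[...,1],im[...,2]
    m={"yellow":(H>18)&(H<36)&(S>110)&(V>60),"red":((H<8)|(H>172))&(S>140)&(V>50),"black":(V<50),
       "white":(S<60)&(V>85),"brass":(H>8)&(H<30)&(S>90)&(V>60),"dark":(V<38),"grey":(S<60)&(V<125)&(V>40)}[kind]
    mm=np.zeros(m.shape,np.uint8);u,v=int(round(u)),int(round(v))
    mm[v-w:v+w+1,u-w:u+w+1]=m[v-w:v+w+1,u-w:u+w+1]
    n,l,st,ce=cv2.connectedComponentsWithStats(mm,connectivity=8)
    if n<2:return None
    k=1+np.argmax(st[1:,4]);p=np.argwhere(l==k)[:,::-1].astype(np.float32)
    return ce[k],st[k],cv2.minAreaRect(p)
def tri(ct,a,cs,b):
    o1,d1=ray(ct,*a);o2,d2=ray(cs,*b);d1/=np.linalg.norm(d1);d2/=np.linalg.norm(d2)
    s=np.linalg.lstsq(np.c_[d1,-d2],o2-o1,rcond=None)[0]
    p,q=o1+s[0]*d1,o2+s[1]*d2
    return (p+q)/2,np.linalg.norm(p-q)
E
python3 - <<'E'
from seg import *
import pickle
T=pickle.load(open("top0.pkl","rb"));S=pickle.load(open("side0.pkl","rb"))
t=lambda a,b:(a/3+124,b/3+96); s=lambda a,b:(a/1.5625,b/1.5625)
for n,k,a,b,w in [("y14","yellow",t(111,316),s(348,482),9),("r22","red",t(185,332),s(381,438),10),("k26","black",t(113,395),s(413,498),9),("w18","white",t(167,395),s(425,460),8),("wBig","white",t(227,396),s(438,422),12),
 ("p1","brass",t(543,192),s(370,246),8),("p2","brass",t(541,240),s(397,250),8),("p3","brass",t(541,288),s(424,256),8),("knob","red",t(662,362),s(484,218),12)]:
    A=seg(T,*a,w,k);B=seg(S,*b,w+6 if n[0]!='p' else 8,k)
    P,e=tri(T,A[0],S,B[0])
    print(n,A[0].round(1),A[1][2:],"|",B[0].round(1),B[1][2:],"|",P.round(4),round(e,4),"rect",np.round(A[2][1],1),round(A[2][2],1), onz(T,*A[0],.018)[:2].round(4))
for n,a,w in [("w",t(385,177),8),("w",t(445,174),8),("w",t(449,274),8)]:
    A=seg(T,*a,w,"dark");print(n,A[0].round(2),A[1][2:],onz(T,*A[0],.031).round(4))
for n,a in [("jawL",t(302,231)),("jawR",t(343,231))]:
    A=seg(T,*a,11,"grey");print(n,A[0].round(2),A[1],A[2],onz(T,*A[0],.028).round(4))
A=seg(T,*t(153,231),22,"grey");print("tray",A,onz(T,*A[0],.012).round(4))
A=seg(T,*t(537,243),26,"grey");print("stand",A)
px=T["pixels"]
for q in [t(113,395),t(167,395),t(385,177),t(302,231),t(153,231)]: print(px[int(round(q[1])),int(round(q[0]))])
E
```

```text
y14 [160.5 201. ] [ 6 11 45] | [223.7 308.5] [ 18  21 222] | [0.5012 0.3701 0.0198] 0.0024 rect [ 4.7 10.4] 11.3 [0.5001 0.3702]
r22 [185.2 206.7] [ 7 11 55] | [244.4 281.6] [ 18  18 249] | [0.4816 0.274  0.0178] 0.0032 rect [10.   5.2] 81.9 [0.48   0.2736]
k26 [161.3 227.2] [ 8 11 68] | [265.1 319.7] [ 20  19 283] | [0.3992 0.3644 0.0146] 0.0012 rect [10.   6.5] 81.9 [0.3988 0.3634]
w18 [179.3 227.4] [ 6 12 55] | [274.2 292.4] [ 22  24 278] | [0.3996 0.2914 0.029 ] 0.0003 rect [11.  5.] 90.0 [0.3992 0.2937]
wBig [199.  228.1] [ 17   9 116] | [280.6 272.9] [ 20  35 317] | [0.4007 0.2177 0.0201] 0.0054 rect [16.4  7.1] 4.1 [0.3979 0.2174]
p1 [304.5 160. ] [ 6  5 26] | [236.6 156.6] [ 6  8 40] | [ 0.669  -0.184   0.0554] 0.0028 rect [4. 5.] 90.0 [ 0.6728 -0.1894]
p2 [304.1 175.9] [ 5  5 22] | [253.8 160. ] [ 6  9 40] | [ 0.6082 -0.1828  0.0573] 0.0041 rect [4. 4.] 90.0 [ 0.6099 -0.1886]
p3 [304.  191.6] [ 5  6 25] | [271.4 163.8] [ 6  9 43] | [ 0.5482 -0.1832  0.0566] 0.0039 rect [5. 4.] 90.0 [ 0.5482 -0.1889]
knob [344.3 216.7] [ 14  13 129] | [310.2 139.3] [ 15  15 179] | [ 0.4565 -0
[... 238 characters left out ...]
 [223 164   4  19  69] ((224.5, 173.0), (18.0, 3.0), 90.0) [0.6129 0.1234 0.028 ]
jawR [237.94 172.5 ] [236 164   4  18  54] ((237.96897888183594, 172.472412109375), (17.146831512451172, 2.936101198196411), 86.633544921875) [0.6169 0.0708 0.028 ]
tray (array([174.29211747, 172.61823802]), array([157, 161,  35,  24, 647], dtype=int32), ((174.26637268066406, 172.50218200683594), (33.040924072265625, 20.353212356567383), 7.594643592834473)) [0.6128 0.3215 0.012 ]
stand (array([302.60824742, 177.55463918]), array([296, 156,  14,  43, 485], dtype=int32), ((302.4999694824219, 176.99998474121094), (41.99999237060547, 12.999998092651367), 90.0))
[14 13 15]
[90 91 90]
[17 18 16]
[84 85 88]
[74 75 78]
```

>>> servo_tool:
  commands:
    - [[0,0,-0.2],[0.9,0.85,0],60]
    - [[0,0,-0.2],[1,0.85,0],60]
    - [[0,0,-0.2],[1,0.85,0],60]
    - [[0,0,-0.2],[1,0.85,0],60]
    - [[0,0,-0.2],[1,0.85,0],60]
    - [[0,0,-0.2],[1,0.85,0],60]
    - [[0,0,-0.2],[1,0.85,0],60]
    - [[0,0,-0.26],[1,0.85,0],60]
  grip_force: 40

```text
clock: 1.1
tcp_pos: [0.4491, -0.2862, 0.2311]
tcp_rot: [1.0, -0.001, -0.0, -0.0]
ft_force: [1.0, 0.1, 0.3]
width: 0.0513
```

>>> servo_tool:
  commands:
    - [[0,0,0],[0.9,0.85,0],60]
    - [[0,0,0],[0.8,0.85,-0.3],60]
    - [[0,0,0],[0.8,0.9,-0.7],60]
    - [[0,0,0],[0,0,0],60]
    - [[0,0,0],[0,0,0],60]

```text
clock: 1.72
tcp_pos: [0.5479, -0.1838, 0.1913]
tcp_rot: [1.0, 0.0, -0.0, -0.0]
ft_force: [0.6, 0.1, 0.6]
width: 0.0513
```

>>> servo_tool:
  commands:
    - [[0,0,0],[0,0,-1],60]
    - [[0,0,0],[0,0,-1],60]
    - [[0,0,0],[0,0,-1],60]
    - [[0,0,0],[0,0,-0.75],60]
    - [[0,0,0],[0,0,0],60]

```text
clock: 2.35
tcp_pos: [0.5468, -0.1842, 0.0402]
tcp_rot: [1.0, -0.001, -0.001, -0.001]
ft_force: [-0.2, 0.1, -0.0]
width: 0.0509
```

>>> servo_tool:
  commands:
    - [[0,0,0],[0,0,0],0]
    - [[0,0,0],[0,0,0],0]
    - [[0,0,0],[0,0,0],0]
    - [[0,0,0],[0,0,0],0]
    - [[0,0,0],[0,0,0],0]

```text
clock: 2.98
tcp_pos: [0.5489, -0.1842, 0.0432]
tcp_rot: [1.0, 0.0, 0.001, 0.001]
ft_force: [-0.0, -1.1, 6.6]
width: 0.0187
```

>>> servo_tool:
  commands:
    - [[0,0,0],[0,0,0.5],0]
    - [[0,0,0],[0,0,1],0]
    - [[0,0,0],[0,0,1],0]
    - [[0,0,0],[0,0,0],0]

```text
clock: 3.48
tcp_pos: [0.5495, -0.1843, 0.1455]
tcp_rot: [1.0, 0.0, 0.003, 0.001]
ft_force: [-0.5, 0.1, -1.1]
width: 0.0185
```

>>> servo_tool:
  commands:
    - [[0,0,0],[0.1,0.8,0],0]
    - [[0,0,0],[0.1,0.8,0],0]
    - [[0,0,0],[0.1,0.8,0],0]
    - [[0,0,0],[0.04,0.54,-0.5],0]
    - [[0,0,0],[0,0,-0.75],0]
    - [[0,0,0],[0,0,0],0]
    - [[0,0,0],[0,0,0],0]
    - [[0,0,0],[0,0,0],0]

```text
clock: 4.47
tcp_pos: [0.5622, -0.0664, 0.0925]
tcp_rot: [1.0, -0.0, 0.001, 0.0]
ft_force: [0.8, -0.1, 0.2]
width: 0.0185
```

```bash
python3 - <<'E'
from seg import *
import pickle
T=cam("top");S=cam("side");pickle.dump((T,S),open("a.pkl","wb"))
st=manip.state();print(st["tcp_pos"],st["tcp_rot"],st["ft_force"])
p=st["tcp_pos"]+[0,0,.014]
a=proj(T,p)[0];b=proj(S,p)[0];print(a,b)
im=np.hstack([cv2.resize(c["pixels"][int(q[1])-30:int(q[1])+40,int(q[0])-35:int(q[0])+35,::-1],None,fx=5.6,fy=5.6,interpolation=cv2.INTER_CUBIC) for c,q in((T,a),(S,b))])
cv2.imwrite("pics/a.png",im)
E
```

```text
[ 0.56201078 -0.06628395  0.09213333] [ 9.99999793e-01 -1.58069827e-04  6.15491845e-04  9.82182263e-05] [ 0.71857503  0.74792868 -0.17111708]
[273.91988013 186.04094132] [257.12613548 171.42873034]
```

View pics/a.png

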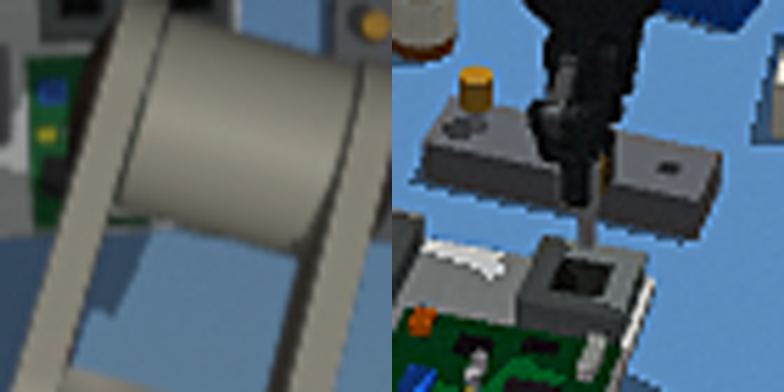

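```bash
python3 - <<'E'
from seg import *
import pickle
T,S=pickle.load(open("a.pkl","rb"))
print(proj(S,[[.562,-.0663,.065],[.562,-.0663,.057]]))
A=seg(S,255.9,190.6,7,"dark");print(A, onz(S,*A[0],.031))
T0=pickle.load(open("top0.pkl","rb"));S0=pickle.load(open("side0.pkl","rb"))
for i,w in enumerate([(.6865,.0177),(.6918,-.0588),(.563,-.0666)]):
    q=proj(S0,[*w,.031])[0];A=seg(S0,*q,8,"dark");print(i+1,q,A[0],A[1],onz(S0,*A[0],.031).round(4),
      # refine top with grayscale-weighted darkness
      )
    for c,nm in((T0,'T'),(S0,'S')):
        q=proj(c,[*w,.031])[0].round().astype(int);g=cv2.cvtColor(c["pixels"],cv2.COLOR_RGB2GRAY).astype(float)
        win=g[q[1]-6:q[1]+7,q[0]-6:q[0]+7];W=np.clip(60-win,0,45);yy,xx=np.mgrid[-6:7,-6:7]
        print(nm,onz(c,q[0]+(W*xx).sum()/W.sum(),q[1]+(W*yy).sum()/W.sum(),.031).round(4))
# jig plate
h=cv2.cvtColor(T0["pixels"],cv2.COLOR_RGB2HSV);
def edge(pts,z): return [onz(T0,a/3+124,b/3+96,z)[:2].round(4) for a,b in pts]
print(edge([(290,157),(293,308),(475,302),(471,152)],.012))
E
```

```text
[[256.84473629 182.15140391]
 [256.7902158  184.19302914]]
(array([255.25925926, 190.22222222]), array([250, 187,  11,   7,  54], dtype=int32), ((255.13514709472656, 190.18919372558594), (9.535140991210938, 5.589565753936768), 9.462322235107422)) [ 0.56673928 -0.06725297  0.031     ]
1 [208.94542443 198.63259591] [207.62711864 198.3559322 ] [202 195  12   8  59] [0.6908 0.0178 0.031 ]
T [0.687  0.0179 0.031 ]
S [0.6903 0.0185 0.031 ]
2 [216.71343669 183.38465957] [215.48076923 183.        ] [210 180  12   7  52] [ 0.6962 -0.0593  0.031 ]
T [ 0.6922 -0.0587  0.031 ]
S [ 0.6954 -0.0583  0.031 ]
3 [256.33907682 190.60525505] [255.22222222 190.11111111] [250 187  11   7  54] [ 0.567  -0.0677  0.031 ]
T [ 0.5626 -0.0677  0.031 ]
S [ 0.5664 -0.065   0.031 ]
[array([0.7129, 0.1419]), array([0.5142, 0.133 ]), array([ 0.5269, -0.1049]), array([ 0.7247, -0.0964])]
```

>>> servo_tool:
  commands:
    - [[0,0,0],[0.1,0,-0.55],0]
    - [[0,0,0],[0,0,0],0]
    - [[0,0,0],[0,0,0],0]

```text
clock: 4.95
tcp_pos: [0.5658, -0.0661, 0.07]
tcp_rot: [1.0, -0.0, 0.0, 0.0]
ft_force: [1.1, -0.8, 0.3]
width: 0.0188
```

>>> servo_tool:
  commands:
    - [[0,0,0],[0,0,-0.1],0]
    - [[0,0,0],[0,0,-0.1],0]
    - [[0,0,0],[0,0,0],0]

```text
clock: 5.32
tcp_pos: [0.5655, -0.066, 0.061]
tcp_rot: [1.0, 0.0, -0.0, -0.0]
ft_force: [-0.6, -0.5, -0.4]
width: 0.0185
```

>>> servo_tool:
  commands:
    - [[0,0,0],[0,0,0.1],0]
    - [[0,0,0],[0,0,0],0]

```text
clock: 5.58
tcp_pos: [0.5659, -0.066, 0.0658]
tcp_rot: [1.0, 0.0, 0.0, 0.0]
ft_force: [-0.4, -0.5, -0.4]
width: 0.0183
```

>>> servo_tool:
  commands:
    - [[0,0,0],[0,0,-0.12],0]
    - [[0,0,0],[0,0,-0.1],0]
    - [[0,0,0],[0,0,0],0]

```text
clock: 5.95
tcp_pos: [0.5654, -0.0659, 0.0559]
tcp_rot: [1.0, 0.0, -0.0, -0.0]
ft_force: [-0.4, 0.4, -0.4]
width: 0.0185
```

>>> servo_tool:
  commands:
    - [[0,0,0],[0,0,-0.08],0]
    - [[0,0,0],[0,0,0],0]

```text
clock: 6.2
tcp_pos: [0.5655, -0.066, 0.053]
tcp_rot: [1.0, 0.0, -0.0, -0.0]
ft_force: [0.8, -0.2, -0.2]
width: 0.0184
```

>>> servo_tool:
  commands:
    - [[0,0,0],[0,0,-0.06],0]
    - [[0,0,0],[0,0,0],0]

```text
clock: 6.45
tcp_pos: [0.566, -0.0661, 0.0512]
tcp_rot: [1.0, 0.0, 0.0, 0.0]
ft_force: [-0.4, 0.9, 3.9]
width: 0.0183
```

>>> servo_tool:
  commands:
    - [[0,0,0],[0,0,-0.06],0]
    - [[0,0,0],[0,0,0],0]

```text
clock: 6.7
tcp_pos: [0.567, -0.0662, 0.0507]
tcp_rot: [1.0, 0.0, 0.002, 0.0]
ft_force: [-3.6, 2.3, 26.7]
width: 0.0185
```

```bash
python3 - <<'E'
from seg import *
S=cam("side");st=manip.state();print(st["tcp_pos"],st["ft_force"],st["width"])
q=proj(S,st["tcp_pos"])[0].astype(int)
save(S,"b",(q[0]-35,q[1]-30,q[0]+35,q[1]+30),7)
E
```

```text
[ 0.56697396 -0.06621336  0.05075598] [-3.24432158  0.99640233 25.96432941] 0.018808919926231227
```

View pics/b.png

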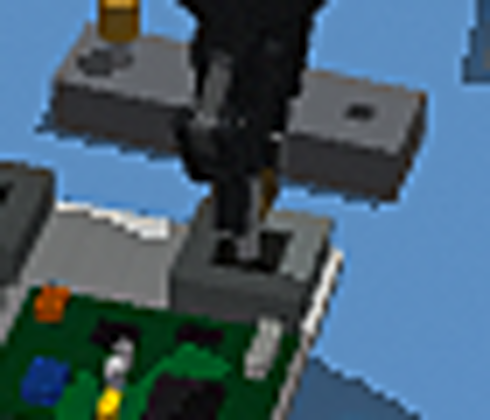

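>>> servo_tool:
  commands:
    - [[0,0,0],[0,0,0.02],50]
    - [[0,0,0],[0,0,0],50]
    - [[0,0,0],[0,0,0],50]
    - [[0,0,0],[0,0,0.5],50]
    - [[0,0,0],[0,0,1],60]
    - [[0,0,0],[0.5,-0.7,0.5],60]
    - [[0,0,0],[0.54,-1,0.5],60]
    - [[0,0,0],[0,-1,0],60]

```text
clock: 7.75
tcp_pos: [0.6087, -0.1753, 0.1506]
tcp_rot: [1.0, 0.0, 0.001, 0.0]
ft_force: [-0.9, 0.5, -1.2]
width: 0.0511
```

>>> servo_tool:
  commands:
    - [[0,0,0],[0,-0.22,0],60]
    - [[0,0,0],[0,0,0],60]
    - [[0,0,0],[0,0,0],60]

```text
clock: 8.12
tcp_pos: [0.6072, -0.1818, 0.1491]
tcp_rot: [1.0, 0.0, -0.0, -0.0]
ft_force: [0.0, 0.2, -0.0]
width: 0.0512
```

```bash
python3 - <<'E'
from seg import *
S=cam("side");T=cam("top");st=manip.state();print(st["tcp_pos"],st["ft_force"],st["width"])
q=proj(S,[.566,-.066,.065])[0];A=seg(S,*q,8,"brass");print(q,A[0],A[1],proj(S,[.566,-.066,.057]))
o=onz(S,*A[0],.065);print(o)
E
```

```text
[ 0.60731073 -0.18179958  0.14932582] [-0.37636225 -0.19562742  1.16141102] 0.051025816183270414
[255.56989006 181.9356892 ] [255.11764706 182.09803922] [252 178   7   9  51] [[255.51979248 183.97706446]]
[ 0.56705334 -0.06478102  0.065     ]
```

>>> servo_tool:
  commands:
    - [[0,0,0],[0.04,-0.03,-0.9],60]
    - [[0,0,0],[0,0,-1],60]
    - [[0,0,0],[0,0,-0.8],60]
    - [[0,0,0],[0,0,0],60]
    - [[0,0,0],[0,0,0],0]
    - [[0,0,0],[0,0,0],0]
    - [[0,0,0],[0,0,0],0]
    - [[0,0,0],[0,0,0],0]

```text
clock: 9.22
tcp_pos: [0.6097, -0.1842, 0.0431]
tcp_rot: [1.0, 0.0, 0.001, 0.0]
ft_force: [-0.2, 1.2, 8.0]
width: 0.0186
```

>>> servo_tool:
  commands:
    - [[0,0,0],[0,0,0],0]
    - [[0,0,0],[0,0,0.5],0]
    - [[0,0,0],[0,0,1],0]
    - [[0,0,0],[0,0,0.5],0]
    - [[0,0,0],[0.5,0.8,0],0]
    - [[0,0,0],[0.8,1,0],0]
    - [[0,0,0],[0.8,1,0],0]
    - [[0,0,0],[0,0.3,0],0]

```text
clock: 10.22
tcp_pos: [0.6941, -0.0575, 0.1213]
tcp_rot: [1.0, 0.001, 0.0, -0.0]
ft_force: [0.0, -0.8, -1.1]
width: 0.0183
```

>>> servo_tool:
  commands:
    - [[0,0,0],[0,0,0],0]
    - [[0,0,0],[0,0,0],0]

```text
clock: 10.48
tcp_pos: [0.6924, -0.0611, 0.1216]
tcp_rot: [1.0, -0.0, 0.0, 0.0]
ft_force: [0.0, -1.2, -0.6]
width: 0.0184
```

>>> servo_tool:
  commands:
    - [[0,0,0],[0.08,0.05,-0.8],0]
    - [[0,0,0],[0,0,-0.5],0]
    - [[0,0,0],[0,0,0],0]
    - [[0,0,0],[0,0,-0.1],0]
    - [[0,0,0],[0,0,-0.08],0]
    - [[0,0,0],[0,0,0],0]

```text
clock: 11.22
tcp_pos: [0.6966, -0.058, 0.063]
tcp_rot: [1.0, 0.0, 0.001, 0.0]
ft_force: [1.0, 0.8, 3.6]
width: 0.0188
```

>>> servo_tool:
  commands:
    - [[0,0,0],[0,0,-0.04],0]
    - [[0,0,0],[0,0,0],0]

```text
clock: 11.48
tcp_pos: [0.697, -0.058, 0.0625]
tcp_rot: [1.0, 0.0, 0.002, 0.0]
ft_force: [-1.1, 1.6, 12.7]
width: 0.0187
```

>>> servo_tool:
  commands:
    - [[0,0,0],[0,0,0.12],0]
    - [[0,0,0],[-0.12,-0.02,0],0]
    - [[0,0,0],[0,0,-0.12],0]
    - [[0,0,0],[0,0,0],0]

```text
clock: 11.98
tcp_pos: [0.6928, -0.0591, 0.064]
tcp_rot: [1.0, 0.0, 0.003, 0.0]
ft_force: [-2.7, 1.4, 31.2]
width: 0.019
```

>>> servo_tool:
  commands:
    - [[0,0,0],[0,0,0.12],0]
    - [[0,0,0],[0,0.1,0],0]
    - [[0,0,0],[0,0,-0.12],0]
    - [[0,0,0],[0,0,0],0]

```text
clock: 12.48
tcp_pos: [0.6928, -0.0547, 0.0634]
tcp_rot: [1.0, 0.0, 0.003, 0.0]
ft_force: [-1.7, 2.1, 30.2]
width: 0.0186
```

>>> servo_tool:
  commands:
    - [[0,0,0],[0,0,0.12],0]
    - [[0,0,0],[0.1,0,0],0]
    - [[0,0,0],[0,0,-0.12],0]
    - [[0,0,0],[0,0,0],0]

```text
clock: 12.98
tcp_pos: [0.6964, -0.0549, 0.0613]
tcp_rot: [1.0, 0.0, 0.001, 0.0]
ft_force: [2.2, -0.1, 12.5]
width: 0.0181
```

>>> servo_tool:
  commands:
    - [[0,0,0],[0,0,0.12],0]
    - [[0,0,0],[0.1,0,0],0]
    - [[0,0,0],[0,0,-0.12],0]
    - [[0,0,0],[0,0,0],0]

```text
clock: 13.48
tcp_pos: [0.6988, -0.0547, 0.0593]
tcp_rot: [1.0, 0.0, -0.001, -0.0]
ft_force: [0.1, 0.6, -0.8]
width: 0.0188
```

>>> servo_tool:
  commands:
    - [[0,0,0],[0,0,0.12],0]
    - [[0,0,0],[0,-0.1,0],0]
    - [[0,0,0],[0,0,-0.12],0]
    - [[0,0,0],[0,0,0],0]

```text
clock: 13.98
tcp_pos: [0.6999, -0.059, 0.0615]
tcp_rot: [1.0, -0.0, 0.001, 0.0]
ft_force: [-0.3, 1.2, 9.3]
width: 0.0187
```

>>> servo_tool:
  commands:
    - [[0,0,0],[0,0,0.12],0]
    - [[0,0,0],[0,-0.1,0],0]
    - [[0,0,0],[0,0,-0.12],0]
    - [[0,0,0],[0,0,0],0]

```text
clock: 14.48
tcp_pos: [0.7007, -0.063, 0.0632]
tcp_rot: [1.0, -0.0, 0.002, 0.0]
ft_force: [-2.1, 3.0, 26.5]
width: 0.0184
```

>>> servo_tool:
  commands:
    - [[0,0,0],[0,0,0.12],0]
    - [[0,0,0],[-0.1,0,0],0]
    - [[0,0,0],[0,0,-0.12],0]
    - [[0,0,0],[0,0,0],0]

```text
clock: 14.98
tcp_pos: [0.6964, -0.0629, 0.0628]
tcp_rot: [1.0, 0.0, 0.002, 0.0]
ft_force: [-1.9, 2.1, 24.4]
width: 0.0186
```

>>> servo_tool:
  commands:
    - [[0,0,0],[0,0,0.12],0]
    - [[0,0,0],[-0.1,0,0],0]
    - [[0,0,0],[0,0,-0.12],0]
    - [[0,0,0],[0,0,0],0]

```text
clock: 15.48
tcp_pos: [0.6922, -0.0634, 0.0624]
tcp_rot: [1.0, -0.0, 0.002, 0.001]
ft_force: [-2.2, -1.2, 22.6]
width: 0.0182
```

>>> servo_tool:
  commands:
    - [[0,0,0],[0,0,0.12],0]
    - [[0,0,0],[0.19,0.22,0],0]
    - [[0,0,0],[0,0,0],0]
    - [[0,0,0],[0,0,-0.15],0]
    - [[0,0,0],[0,0,0],0]

```text
clock: 16.1
tcp_pos: [0.6989, -0.0542, 0.0586]
tcp_rot: [1.0, 0.0, 0.0, 0.0]
ft_force: [4.5, -1.9, -4.6]
width: 0.0185
```

>>> servo_tool:
  commands:
    - [[0,0,0],[0,0,-0.1],0]
    - [[0,0,0],[0,0,0],0]

```text
clock: 16.35
tcp_pos: [0.6989, -0.0543, 0.0547]
tcp_rot: [1.0, -0.0, -0.0, 0.0]
ft_force: [4.6, -2.8, -2.7]
width: 0.0187
```

>>> servo_tool:
  commands:
    - [[0,0,0],[0,0,-0.1],0]
    - [[0,0,0],[0,0,0],0]

```text
clock: 16.6
tcp_pos: [0.6989, -0.0542, 0.0507]
tcp_rot: [1.0, -0.0, 0.0, 0.0]
ft_force: [5.2, -3.2, -2.1]
width: 0.0184
```

>>> servo_tool:
  commands:
    - [[0,0,0],[0.02,-0.02,-0.06],0]
    - [[0,0,0],[0,0,0],0]

```text
clock: 16.85
tcp_pos: [0.6997, -0.0548, 0.0489]
tcp_rot: [1.0, -0.0, 0.0, -0.0]
ft_force: [1.6, 0.3, 5.7]
width: 0.0184
```

>>> servo_tool:
  commands:
    - [[0,0,0],[0,0,-0.06],0]
    - [[0,0,0],[0,0,0],0]

```text
clock: 17.1
tcp_pos: [0.7006, -0.0548, 0.0485]
tcp_rot: [1.0, 0.0, 0.001, 0.0]
ft_force: [-0.3, 0.7, 21.4]
width: 0.0185
```

>>> servo_tool:
  commands:
    - [[0,0,0],[0,0,0.02],50]
    - [[0,0,0],[0,0,0],50]
    - [[0,0,0],[0,0,0],50]
    - [[0,0,0],[0,0,0.5],50]
    - [[0,0,0],[0,0,1],60]
    - [[0,0,0],[-0.2,-0.7,0.3],60]
    - [[0,0,0],[-0.3,-1,0],60]
    - [[0,0,0],[-0.26,-1,0],60]

```text
clock: 18.1
tcp_pos: [0.6691, -0.1638, 0.1211]
tcp_rot: [1.0, 0.0, 0.001, 0.0]
ft_force: [0.2, -0.8, 0.3]
width: 0.0512
```

>>> servo_tool:
  commands:
    - [[0,0,0],[0,-0.5,0],60]
    - [[0,0,0],[0,0,0],60]
    - [[0,0,0],[0,0,0],60]

```text
clock: 18.48
tcp_pos: [0.6696, -0.1819, 0.1196]
tcp_rot: [1.0, 0.0, 0.0, -0.0]
ft_force: [0.5, -0.6, 1.4]
width: 0.0509
```

>>> servo_tool:
  commands:
    - [[0,0,0],[0,-0.04,-1],60]
    - [[0,0,0],[0,0,-0.95],60]
    - [[0,0,0],[0,0,0],60]
    - [[0,0,0],[0,0,0],0]
    - [[0,0,0],[0,0,0],0]
    - [[0,0,0],[0,0,0],0]
    - [[0,0,0],[0,0,0],0]
    - [[0,0,0],[0,0,0],0]

```text
clock: 19.48
tcp_pos: [0.6702, -0.1844, 0.0435]
tcp_rot: [1.0, 0.0, 0.001, 0.0]
ft_force: [0.6, 2.0, 7.7]
width: 0.0185
```

>>> servo_tool:
  commands:
    - [[0,0,0],[0,0,0.5],0]
    - [[0,0,0],[0,0,1],0]
    - [[0,0,0],[0,0,0.5],0]
    - [[0,0,0],[0.1,1,0.2],0]
    - [[0,0,0],[0.1,1,0],0]
    - [[0,0,0],[0.1,1,0],0]
    - [[0,0,0],[0.1,1,0],0]
    - [[0,0,0],[0.1,1,0],0]

```text
clock: 20.48
tcp_pos: [0.6893, 0.0169, 0.1299]
tcp_rot: [1.0, -0.0, 0.0, -0.0]
ft_force: [0.4, 0.2, -0.0]
width: 0.0187
```

>>> servo_tool:
  commands:
    - [[0,0,0],[0,0,-0.5],0]
    - [[0,0,0],[0,0,0],0]
    - [[0,0,0],[0,0,0],0]

```text
clock: 20.85
tcp_pos: [0.6893, 0.0146, 0.1096]
tcp_rot: [1.0, -0.0, -0.0, 0.0]
ft_force: [0.5, 0.3, -0.4]
width: 0.0184
```

>>> servo_tool:
  commands:
    - [[0,0,0],[0.02,0.08,-0.5],0]
    - [[0,0,0],[0,0,-0.5],0]
    - [[0,0,0],[0,0,0],0]
    - [[0,0,0],[0,0,-0.1],0]
    - [[0,0,0],[0,0,-0.1],0]
    - [[0,0,0],[0,0,0],0]

```text
clock: 21.6
tcp_pos: [0.6902, 0.0189, 0.0613]
tcp_rot: [1.0, 0.0, 0.0, -0.0]
ft_force: [0.5, 1.9, -1.9]
width: 0.0187
```

>>> servo_tool:
  commands:
    - [[0,0,0],[0,0,0.12],0]
    - [[0,0,0],[0.1,0,0],0]
    - [[0,0,0],[0,0,-0.12],0]
    - [[0,0,0],[0,0,0],0]

```text
clock: 22.1
tcp_pos: [0.6948, 0.0188, 0.0624]
tcp_rot: [1.0, 0.0, 0.001, -0.0]
ft_force: [-0.6, 0.7, 12.8]
width: 0.0187
```

>>> servo_tool:
  commands:
    - [[0,0,0],[0,0,0.12],0]
    - [[0,0,0],[0,0.1,0],0]
    - [[0,0,0],[0,0,-0.12],0]
    - [[0,0,0],[0,0,0],0]

```text
clock: 22.6
tcp_pos: [0.6947, 0.0228, 0.0625]
tcp_rot: [1.0, 0.0, 0.001, 0.0]
ft_force: [-3.1, -0.9, 13.5]
width: 0.0186
```

>>> servo_tool:
  commands:
    - [[0,0,0],[0,0,0.12],0]
    - [[0,0,0],[-0.1,0,0],0]
    - [[0,0,0],[0,0,-0.12],0]
    - [[0,0,0],[0,0,0],0]

```text
clock: 23.1
tcp_pos: [0.6907, 0.0227, 0.0625]
tcp_rot: [1.0, -0.0, 0.001, 0.0]
ft_force: [-1.3, -1.1, 13.8]
width: 0.0185
```

>>> servo_tool:
  commands:
    - [[0,0,0],[0,0,0.12],0]
    - [[0,0,0],[-0.1,0,0],0]
    - [[0,0,0],[0,0,-0.12],0]
    - [[0,0,0],[0,0,0],0]

```text
clock: 23.6
tcp_pos: [0.6874, 0.0228, 0.0641]
tcp_rot: [1.0, 0.0, 0.002, 0.0]
ft_force: [-1.3, -0.2, 26.4]
width: 0.0185
```

>>> servo_tool:
  commands:
    - [[0,0,0],[0,0,0.12],0]
    - [[0,0,0],[0,-0.1,0],0]
    - [[0,0,0],[0,0,-0.12],0]
    - [[0,0,0],[0,0,0],0]

```text
clock: 24.1
tcp_pos: [0.6875, 0.0183, 0.0636]
tcp_rot: [1.0, -0.0, 0.002, 0.0]
ft_force: [-1.0, -1.6, 25.4]
width: 0.0186
```

>>> servo_tool:
  commands:
    - [[0,0,0],[0,0,0.12],0]
    - [[0,0,0],[0,-0.1,0],0]
    - [[0,0,0],[0,0,-0.12],0]
    - [[0,0,0],[0,0,0],0]

```text
clock: 24.6
tcp_pos: [0.6874, 0.0142, 0.0632]
tcp_rot: [1.0, -0.0, 0.002, 0.0]
ft_force: [-0.4, -1.2, 22.8]
width: 0.0185
```

>>> servo_tool:
  commands:
    - [[0,0,0],[0,0,0.12],0]
    - [[0,0,0],[0.1,0,0],0]
    - [[0,0,0],[0,0,-0.12],0]
    - [[0,0,0],[0,0,0],0]

```text
clock: 25.1
tcp_pos: [0.6913, 0.0146, 0.0628]
tcp_rot: [1.0, -0.0, 0.002, 0.0]
ft_force: [-0.7, -0.0, 20.8]
width: 0.0188
```

>>> servo_tool:
  commands:
    - [[0,0,0],[0,0,0.12],0]
    - [[0,0,0],[0.1,0,0],0]
    - [[0,0,0],[0,0,-0.12],0]
    - [[0,0,0],[0,0,0],0]

```text
clock: 25.6
tcp_pos: [0.6951, 0.0148, 0.0624]
tcp_rot: [1.0, 0.0, 0.001, 0.0]
ft_force: [-1.7, 0.5, 16.5]
width: 0.0186
```

>>> servo_tool:
  commands:
    - [[0,0,0],[0,0,0.12],0]
    - [[0,0,0],[-0.1,0.1,0],0]
    - [[0,0,0],[0,0,0],0]
    - [[0,0,0],[0,0,-0.18],0]
    - [[0,0,0],[0,0,0],0]

```text
clock: 26.22
tcp_pos: [0.6915, 0.0193, 0.0607]
tcp_rot: [1.0, 0.0, 0.002, -0.0]
ft_force: [1.6, 3.8, 17.5]
width: 0.0188
```

>>> servo_tool:
  commands:
    - [[0,0,0],[0,0,-0.12],0]
    - [[0,0,0],[0,0,0],0]

```text
clock: 26.48
tcp_pos: [0.6923, 0.0192, 0.0567]
tcp_rot: [1.0, 0.0, 0.003, -0.0]
ft_force: [8.0, 2.9, 3.8]
width: 0.0187
```

>>> servo_tool:
  commands:
    - [[0,0,0],[0.02,0.01,-0.08],0]
    - [[0,0,0],[0,0,0],0]

```text
clock: 26.72
tcp_pos: [0.6923, 0.0195, 0.0515]
tcp_rot: [1.0, 0.0, 0.002, -0.0]
ft_force: [9.4, 2.6, 3.1]
width: 0.0185
```

>>> servo_tool:
  commands:
    - [[0,0,0],[0,0,-0.08],0]
    - [[0,0,0],[0,0,0],0]

```text
clock: 26.98
tcp_pos: [0.6923, 0.0195, 0.0481]
tcp_rot: [1.0, 0.0, 0.002, -0.0]
ft_force: [9.3, 2.6, 1.9]
width: 0.0186
```

>>> servo_tool:
  commands:
    - [[0,0,0],[0,0,-0.06],0]
    - [[0,0,0],[0,0,0],0]

```text
clock: 27.22
tcp_pos: [0.6931, 0.0194, 0.0476]
tcp_rot: [1.0, 0.0, 0.003, -0.0]
ft_force: [5.9, 2.5, 19.2]
width: 0.0185
```

>>> servo_tool:
  commands:
    - [[0,0,0],[0,0,0.02],50]
    - [[0,0,0],[0,0,0],50]
    - [[0,0,0],[0,0,0],50]
    - [[0,0,0],[0,0,0.5],50]
    - [[0,0,0],[0,0,1],60]
    - [[0,0,0],[0,-0.1,1],60]
    - [[0,0,0],[-0.5,-0.5,1],60]
    - [[0,0,0],[-1,-0.6,0.5],60]

```text
clock: 28.22
tcp_pos: [0.6312, -0.0292, 0.2095]
tcp_rot: [1.0, 0.0, 0.002, 0.0]
ft_force: [-0.6, -1.0, -0.4]
width: 0.051
```

>>> servo_tool:
  commands:
    - [[0,0,0],[-1,-0.6,0],60]
    - [[0,0,0],[-1,-0.6,0],60]
    - [[0,0,0],[-1,-0.6,0],60]
    - [[0,0,0],[-1,-0.6,0],60]
    - [[0,0,0],[-1,-0.6,0],60]
    - [[0,0,0],[-0.7,-0.4,0],60]

```text
clock: 28.98
tcp_pos: [0.4014, -0.1655, 0.2075]
tcp_rot: [1.0, -0.0, 0.001, 0.001]
ft_force: [0.7, 0.1, 0.1]
width: 0.0512
```

```bash
python3 - <<'E'
from seg import *
import pickle
T=cam("top");S=cam("side");pickle.dump((T,S),open("c.pkl","wb"));print(manip.state()["tcp_pos"])
a=cv2.resize(T["pixels"][140:250,150:290,::-1],None,fx=4,fy=4,interpolation=cv2.INTER_CUBIC)
cv2.imwrite("pics/c.png",a)
save(S,"d",(130,160,330,350),3.1)
for i,w in enumerate([(.692,.019),(.700,-.055),(.567,-.066)]):
    q=proj(S,[*w,.065])[0];B=seg(S,*q,8,"brass");q=proj(T,[*w,.065])[0];A=seg(T,*q,8,"brass")
    if A and B: print(i+1,tri(T,A[0],S,B[0]))
E
```

```text
[ 0.4010795  -0.16592143  0.20769495]
1 (array([0.69023611, 0.02074471, 0.0660194 ]), np.float64(0.0023501116787852457))
2 (array([ 0.69871092, -0.054861  ,  0.06472288]), np.float64(0.002969946868965127))
3 (array([ 0.56583407, -0.06564559,  0.06521669]), np.float64(0.003085570726277442))
```

View pics/c.png

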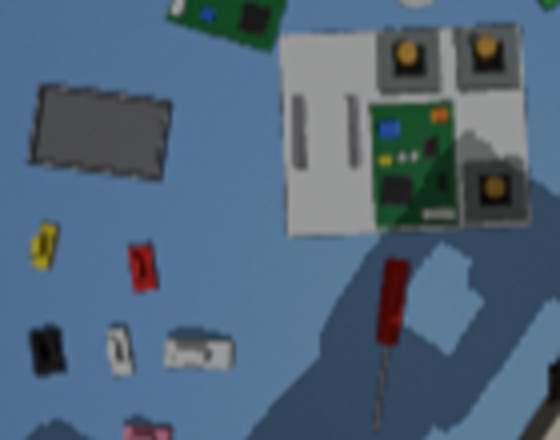

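View pics/d.png

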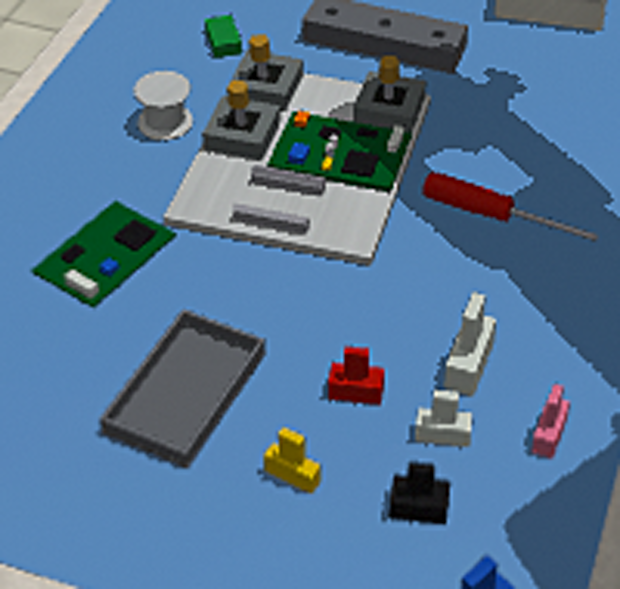

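```bash
python3 - <<'E'
from seg import *
import pickle
T,S=pickle.load(open("c.pkl","rb"))
t0=pickle.load(open("top0.pkl","rb"))
for nm,w in (("L",(.614,.1234)),("R",(.618,.0708))):
    r=[]
    for c,hw in((t0,4),(S,11)):
        # project jaw-top outline, local mask: darker than plate within box
        q=proj(c,[[w[0]+a,w[1]+b,.026] for a in(-.045,.045) for b in(-.012,.012)])
        x0,y0=np.floor(q.min(0)).astype(int);x1,y1=np.ceil(q.max(0)).astype(int)
        g=cv2.cvtColor(c["pixels"],cv2.COLOR_RGB2GRAY).astype(float)[y0:y1+1,x0:x1+1]
        hi=np.percentile(g,85);W=np.clip((hi-15-g),0,50);W[W<8]=0
        yy,xx=np.mgrid[y0:y1+1,x0:x1+1];u=(W*xx).sum()/W.sum();v=(W*yy).sum()/W.sum()
        M=np.cov(np.c_[xx.ravel(),yy.ravel()].T,aweights=W.ravel());e=np.linalg.eigh(M)[1][:,1]
        p1,p2=onz(c,u-8*e[0],v-8*e[1],.024),onz(c,u+8*e[0],v+8*e[1],.024);d=p2-p1;d=d*np.sign(d[0])
        print(nm,(u,v),hi,onz(c,u,v,.024).round(4),"yaw",np.arctan2(d[1],d[0]).round(3));r.append((u,v))
    print(tri(t0,r[0],S,r[1]))
for n,k,w in [("y14","yellow",(.501,.370)),("r22","red",(.482,.274)),("k26","black",(.399,.364)),("w18","white",(.400,.291))]:
    a=proj(T,[*w,.02])[0];b=proj(S,[*w,.02])[0]
    A=seg(T,*a,8,k);B=seg(S,*b,13,k);print(n,A[0],B[0],tri(T,A[0],S,B[0]))
A=seg(T,*proj(T,[.613,.3215,.01])[0],22,"grey");print(A,onz(T,*A[0],.012))
E
```

```text
L (np.float64(224.26079263977354), np.float64(173.258669497523)) 151.0 [0.6133 0.1242 0.024 ] yaw 0.034
L (np.float64(217.5308821744934), np.float64(230.0018201674554)) 183.0 [0.6147 0.1286 0.024 ] yaw 0.575
(array([0.614843  , 0.12494645, 0.0203799 ]), np.float64(0.0025844383296372902))
R (np.float64(238.21985815602838), np.float64(172.0904255319149)) 151.0 [0.619  0.0699 0.024 ] yaw -0.01
R (np.float64(225.38733282866517), np.float64(215.25895786020692)) 180.0 [0.6158 0.0636 0.024 ] yaw 0.316
(array([0.616164  , 0.06899346, 0.02892886]), np.float64(0.004782542464244576))
y14 [160.48888889 201.02222222] [223.72972973 308.54504505] (array([0.50121657, 0.3700682 , 0.0197567 ]), np.float64(0.002364524385167621))
r22 [185.18181818 206.67272727] [244.432 281.56 ] (array([0.4815433 , 0.2740309 , 0.01775034]), np.float64(0.0031382794657491765))
k26 [161.39130435 227.20289855] [265.0248227  319.71276596] (array([0.39918261, 0.36426239, 0.01440094]), np.float64(0.001457043931083143))
w18 [179.34545455 227.41818182] [273.69964664 293.65371025] (array([0.39989975, 0.29228213, 0.02517477]), np.float64(0.0006958102596804096))
(array([174.33643411, 172.59844961]), array([157, 161,  35,  24, 645], dtype=int32), ((174.33187866210938, 172.5109100341797), (32.90876007080078, 20.353212356567383), 7.594643592834473)) [0.61291918 0.32132442 0.012     ]
```

>>> servo_tool:
  commands:
    - [[0,0,0.25],[0.2,1,0],50]
    - [[0,0,0.25],[0.2,1,0],50]
    - [[0,0,0.25],[0.2,1,0],50]
    - [[0,0,0.25],[0.2,1,0],50]
    - [[0,0,0],[0.2,1,0],50]
    - [[0,0,0],[0.2,1,0],50]
    - [[0,0,0],[0.2,1,0],50]
    - [[0,0,0],[0.2,1,0],50]

```text
clock: 30.08
tcp_pos: [0.4672, 0.1572, 0.2072]
tcp_rot: [0.998, 0.07, 0.001, -0.0]
ft_force: [0.8, -1.0, 0.4]
width: 0.043
```

>>> servo_tool:
  commands:
    - [[0,0,0],[0.2,1,-0.5],50]
    - [[0,0,0],[0.2,1,-0.5],50]
    - [[0,0,0],[0.05,0.9,-1],50]
    - [[0,0,0],[0,0,-0.5],50]
    - [[0,0,0],[0,0,0],50]
    - [[0,0,0],[0,0,0],50]

```text
clock: 30.82
tcp_pos: [0.4854, 0.2714, 0.1076]
tcp_rot: [0.998, 0.07, 0.001, -0.0]
ft_force: [0.0, 0.4, 0.4]
width: 0.043
```

>>> servo_tool:
  commands:
    - [[0,0,0],[-0.07,0.07,-1],50]
    - [[0,0,0],[0,0,-1],50]
    - [[0,0,0],[0,0,0],50]
    - [[0,0,0],[0,0,0],0]
    - [[0,0,0],[0,0,0],0]
    - [[0,0,0],[0,0,0],0]
    - [[0,0,0],[0,0,0],0]
    - [[0,0,0],[0,0,0],0]
  grip_force: 25

```text
clock: 31.82
tcp_pos: [0.4832, 0.2744, 0.0283]
tcp_rot: [0.998, 0.07, 0.002, -0.001]
ft_force: [-1.7, -0.4, 8.7]
width: 0.0074
```

>>> servo_tool:
  commands:
    - [[0,0,0],[0,0,0],0]
    - [[0,0,0],[0,0,0],0]

```text
clock: 32.08
tcp_pos: [0.4832, 0.2744, 0.0282]
tcp_rot: [0.998, 0.07, 0.002, -0.001]
ft_force: [-0.5, -1.2, 8.2]
width: 0.0074
```

>>> servo_tool:
  commands:
    - [[0,0,0],[0,0,0],45]
    - [[0,0,0],[0,0,0.03],45]
    - [[0,0,0],[0,0,0],45]
    - [[0,0,0.95],[0,0,0],45]
    - [[0,0,1],[0,0,0],45]
    - [[0,0,1],[0,0,0],45]
    - [[0,0,1],[0,0,0],45]
    - [[0,0,1],[0,0,0],45]

```text
clock: 33.08
tcp_pos: [0.4821, 0.274, 0.0273]
tcp_rot: [0.914, 0.406, -0.0, -0.0]
ft_force: [0.2, 0.4, -0.8]
width: 0.0383
```

>>> servo_tool:
  commands:
    - [[0,0,1],[0,0,0],45]
    - [[0,0,1],[0,0,0],45]
    - [[0,0,1],[0,0,0],45]
    - [[0,0,1],[0,0,0],45]
    - [[0,0,1],[0,0,0],45]
    - [[0,0,1],[0,0,0],45]
    - [[0,0,0.3],[0,0,0],45]
    - [[0,0,0],[0,0,0],45]

```text
clock: 34.08
tcp_pos: [0.4821, 0.274, 0.0273]
tcp_rot: [0.656, 0.755, -0.0, -0.0]
ft_force: [0.1, -0.2, 0.7]
width: 0.0381
```

>>> servo_tool:
  commands:
    - [[0,0,0],[0,0,0],0]
    - [[0,0,0],[0,0,0],0]
    - [[0,0,0],[0,0,0],0]
    - [[0,0,0],[0,0,0],0]
    - [[0,0,0],[0,0,0],0]
    - [[0,0,0],[0,0,0],0]
  grip_force: 50

```text
clock: 34.83
tcp_pos: [0.4821, 0.274, 0.0274]
tcp_rot: [0.656, 0.755, 0.0, -0.0]
ft_force: [-0.8, -1.0, 3.5]
width: 0.0185
```

>>> servo_tool:
  commands:
    - [[0,0,0],[0,0,0.6],0]
    - [[0,0,0],[0,0,1],0]
    - [[0,0,-0.3],[0,0,0.8],0]
    - [[0,0,-0.3],[0.68,-0.93,0],0]
    - [[0,0,0],[0.68,-0.93,0],0]
    - [[0,0,0],[0.68,-0.93,0],0]
    - [[0,0,0],[0.68,-0.93,0],0]
    - [[0,0,0],[0.66,-0.94,0],0]

```text
clock: 35.83
tcp_pos: [0.618, 0.0863, 0.1231]
tcp_rot: [0.687, 0.727, -0.0, -0.0]
ft_force: [0.6, 0.5, 0.4]
width: 0.0188
```

>>> servo_tool:
  commands:
    - [[0,0,0],[0,0,-0.7],0]
    - [[0,0,0],[0,0,-0.6],0]
    - [[0,0,0],[0,0,0],0]
    - [[0,0,0],[0,0,0],0]
    - [[0,0,0],[0,0,0],0]

```text
clock: 36.45
tcp_pos: [0.6178, 0.0877, 0.0725]
tcp_rot: [0.687, 0.727, 0.001, 0.001]
ft_force: [-0.6, -0.5, 0.2]
width: 0.0186
```

```bash
python3 - <<'E'
from seg import *
import pickle
S=cam("side");st=manip.state();print(st["tcp_pos"],st["tcp_rot"],st["ft_force"],st["width"])
pickle.dump(S,open("e.pkl","wb"))
q=proj(S,st["tcp_pos"])[0].astype(int);print(q)
save(S,"e",(q[0]-35,q[1]-25,q[0]+35,q[1]+35),9)
E
```

```text
[0.61767237 0.08775869 0.07234506] [6.86994069e-01 7.26662699e-01 4.84950643e-04 4.86296396e-04] [ 0.21093398 -0.49742552 -0.80366319] 0.018874148373991765
[221 207]
```

View pics/e.png

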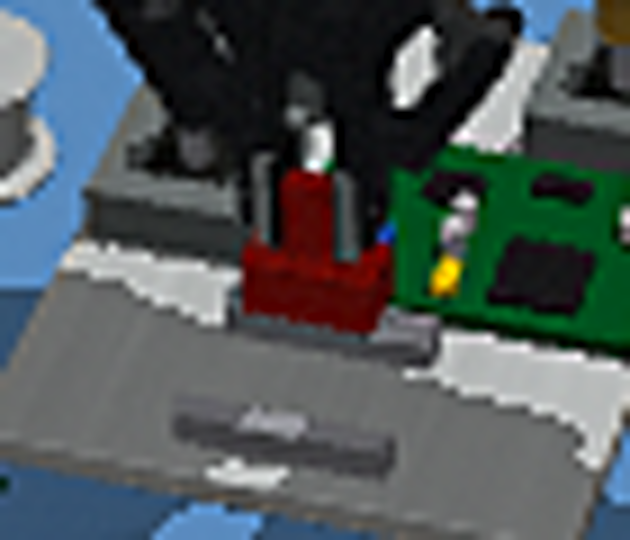

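>>> servo_tool:
  commands:
    - [[0,0,0],[0,0,-0.3],0]
    - [[0,0,0],[0,0,-0.15],0]
    - [[0,0,0],[0,0,0],0]

```text
clock: 36.88
tcp_pos: [0.6168, 0.0876, 0.0524]
tcp_rot: [0.687, 0.727, -0.001, -0.001]
ft_force: [-0.1, -0.1, -1.1]
width: 0.0188
```

>>> servo_tool:
  commands:
    - [[0,0,0],[0,0,-0.08],0]
    - [[0,0,0],[0,0,0],0]

```text
clock: 37.12
tcp_pos: [0.6172, 0.0876, 0.0499]
tcp_rot: [0.687, 0.727, -0.0, -0.0]
ft_force: [0.4, -0.1, -1.0]
width: 0.0189
```

>>> servo_tool:
  commands:
    - [[0,0,0],[0,0,-0.06],0]
    - [[0,0,0],[0,0,0],0]

```text
clock: 37.38
tcp_pos: [0.6172, 0.0876, 0.0475]
tcp_rot: [0.687, 0.727, -0.0, -0.0]
ft_force: [0.0, -0.4, -0.3]
width: 0.0187
```

>>> servo_tool:
  commands:
    - [[0,0,0],[0,-0.02,-0.05],0]
    - [[0,0,0],[0,0,0],0]

```text
clock: 37.62
tcp_pos: [0.6172, 0.0869, 0.0455]
tcp_rot: [0.687, 0.727, 0.0, -0.0]
ft_force: [0.4, 1.1, -1.2]
width: 0.019
```

>>> servo_tool:
  commands:
    - [[0,0,0],[0,-0.025,0],0]
    - [[0,0,0],[0,0,0],0]

```text
clock: 37.88
tcp_pos: [0.6172, 0.0863, 0.0457]
tcp_rot: [0.687, 0.727, 0.0, -0.0]
ft_force: [0.1, 6.0, -2.2]
width: 0.0185
```

>>> servo_tool:
  commands:
    - [[0,0,0],[0,-0.025,0],0]
    - [[0,0,0],[0,0,0],0]

```text
clock: 38.12
tcp_pos: [0.6172, 0.0859, 0.0457]
tcp_rot: [0.687, 0.727, 0.001, -0.001]
ft_force: [0.5, 11.1, -0.3]
width: 0.0186
```

>>> servo_tool:
  commands:
    - [[0,0,0],[0,0.05,0],0]
    - [[0,0,0],[0,0,-0.1],0]
    - [[0,0,0],[0,0,0],0]

```text
clock: 38.5
tcp_pos: [0.6171, 0.0868, 0.0413]
tcp_rot: [0.687, 0.727, -0.0, -0.0]
ft_force: [0.4, 1.3, -2.6]
width: 0.0188
```

>>> servo_tool:
  commands:
    - [[0,0,0],[0,0,-0.06],0]
    - [[0,0,0],[0,0,0],0]

```text
clock: 38.75
tcp_pos: [0.6173, 0.0868, 0.0394]
tcp_rot: [0.687, 0.727, 0.0, -0.0]
ft_force: [-1.2, 2.6, 2.8]
width: 0.0181
```

>>> servo_tool:
  commands:
    - [[0,0,0],[0,0,0],40]
    - [[0,0,0],[0,0,0],40]
    - [[0,0,0],[0,0,0],40]
    - [[0,0,0],[0,0,0.4],40]
    - [[0,0,0],[0,0,1],40]
    - [[0,0,-1],[0,0,0.7],40]
    - [[0,0,-1],[-0.9,0.85,0],40]
    - [[0,0,-1],[-0.9,0.85,0],40]

```text
clock: 39.75
tcp_pos: [0.5447, 0.1553, 0.1246]
tcp_rot: [0.825, 0.566, 0.001, 0.0]
ft_force: [-0.4, 0.3, -0.2]
width: 0.0342
```

>>> servo_tool:
  commands:
    - [[0,0,-1],[-0.9,0.85,0],40]
    - [[0,0,-1],[-0.9,0.85,0],40]
    - [[0,0,-1],[-0.9,0.85,0],40]
    - [[0,0,-1],[-0.9,0.85,0],40]
    - [[0,0,-1],[0,0,0],40]
    - [[0,0,-1],[0,0,-0.4],40]
    - [[0,0,-1],[0,0,-0.4],40]
    - [[0,0,-0.9],[0,0,0],40]

```text
clock: 40.75
tcp_pos: [0.4009, 0.2907, 0.0913]
tcp_rot: [0.999, 0.05, -0.0, 0.0]
ft_force: [-0.8, 0.1, 0.2]
width: 0.0344
```

>>> servo_tool:
  commands:
    - [[0,0,0],[0,0,0],40]
    - [[0,0,0],[0,0,0],40]

```text
clock: 41.0
tcp_pos: [0.4015, 0.2909, 0.092]
tcp_rot: [0.999, 0.054, 0.0, -0.0]
ft_force: [-0.5, -0.3, 0.2]
width: 0.0339
```

```bash
python3 - <<'E'
from seg import *
import pickle
S=cam("side");st=manip.state();print(st["tcp_pos"],st["tcp_rot"],st["ft_force"],st["width"])
T0=pickle.load(open("top0.pkl","rb"));S0=pickle.load(open("side0.pkl","rb"))
save(S,"f",(160,180,330,350),3.5)
E
```

```text
[0.40147116 0.29088373 0.0918724 ] [ 9.98564447e-01  5.35615605e-02  3.94092725e-04 -2.21052229e-04] [ 0.43776042 -0.40970466  0.33204988] 0.033885162065762545
```

View pics/f.png

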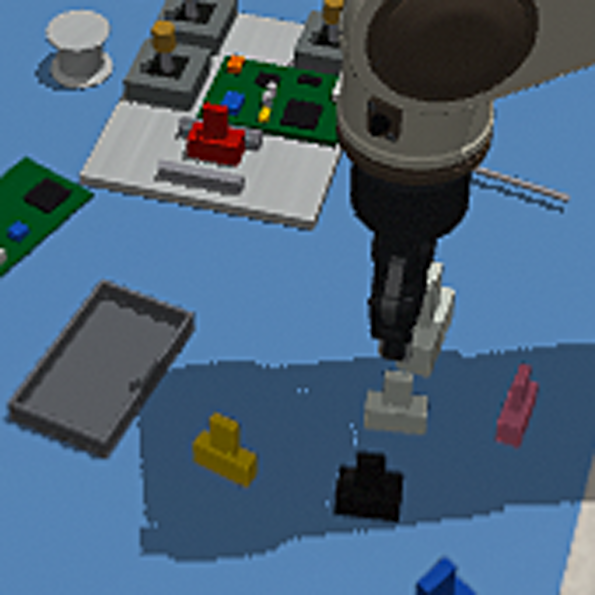

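>>> servo_tool:
  commands:
    - [[0,0,0],[-0.02,0.01,-0.9],40]
    - [[0,0,0],[0,0,-0.7],40]
    - [[0,0,0],[0,0,0],40]
    - [[0,0,0],[0,0,0],0]
    - [[0,0,0],[0,0,0],0]
    - [[0,0,0],[0,0,0],0]
    - [[0,0,0],[0,0,0],0]
    - [[0,0,0],[0,0,0],0]
  grip_force: 25

```text
clock: 42.05
tcp_pos: [0.4012, 0.2916, 0.0287]
tcp_rot: [0.999, 0.053, 0.001, -0.001]
ft_force: [-0.2, 0.4, 7.8]
width: 0.0074
```

>>> servo_tool:
  commands:
    - [[0,0,0],[0,0,0],45]
    - [[0,0,0],[0,0,0.03],45]
    - [[0,0,0],[0,0,0],45]
    - [[0,0,1],[0,0,0],45]
    - [[0,0,1],[0,0,0],45]
    - [[0,0,1],[0,0,0],45]
    - [[0,0,1],[0,0,0],45]
    - [[0,0,1],[0,0,0],45]

```text
clock: 43.05
tcp_pos: [0.4004, 0.2912, 0.0285]
tcp_rot: [0.92, 0.393, -0.0, -0.0]
ft_force: [1.1, 0.2, 0.7]
width: 0.0385
```

>>> servo_tool:
  commands:
    - [[0,0,1],[0,0,0],45]
    - [[0,0,1],[0,0,0],45]
    - [[0,0,1],[0,0,0],45]
    - [[0,0,1],[0,0,0],45]
    - [[0,0,1],[0,0,0],45]
    - [[0,0,1],[0,0,0],45]
    - [[0,0,0.25],[0,0,0],45]
    - [[0,0,0],[0,0,0],45]

```text
clock: 44.05
tcp_pos: [0.4005, 0.2912, 0.0285]
tcp_rot: [0.67, 0.742, -0.0, -0.0]
ft_force: [-0.3, 0.2, -0.3]
width: 0.0387
```

>>> servo_tool:
  commands:
    - [[0,0,0],[0,0,0],0]
    - [[0,0,0],[0,0,0],0]
    - [[0,0,0],[0,0,0],0]
    - [[0,0,0],[0,0,0],0]
    - [[0,0,0],[0,0,0],0]
    - [[0,0,0],[0,0,0],0]
  grip_force: 50

```text
clock: 44.8
tcp_pos: [0.4005, 0.2913, 0.0286]
tcp_rot: [0.669, 0.743, 0.0, -0.0]
ft_force: [-1.8, -0.8, 5.8]
width: 0.0187
```

>>> servo_tool:
  commands:
    - [[0,0,0],[0,0,0.6],0]
    - [[0,0,-0.35],[0,0,1],0]
    - [[0,0,0],[0.9,-0.76,0.8],0]
    - [[0,0,0],[0.9,-0.76,0],0]
    - [[0,0,0],[0.9,-0.76,0],0]
    - [[0,0,0],[0.9,-0.76,0],0]
    - [[0,0,0],[0.9,-0.76,0],0]
    - [[0,0,0],[0.9,-0.76,0],0]

```text
clock: 45.8
tcp_pos: [0.6175, 0.1076, 0.1241]
tcp_rot: [0.687, 0.726, -0.0, -0.0]
ft_force: [0.4, 0.3, -0.3]
width: 0.0189
```

>>> servo_tool:
  commands:
    - [[0,0,0],[0,0,-0.7],0]
    - [[0,0,0],[0,0,-0.4],0]
    - [[0,0,0],[0,0,0],0]
    - [[0,0,0],[0,0,0],0]
    - [[0,0,0],[0,0,0],0]

```text
clock: 46.42
tcp_pos: [0.6167, 0.1091, 0.0815]
tcp_rot: [0.687, 0.727, 0.0, 0.0]
ft_force: [-0.4, 0.8, -0.9]
width: 0.0185
```

>>> servo_tool:
  commands:
    - [[0,0,0],[0,-0.03,-0.42],0]
    - [[0,0,0],[0,0,0],0]
    - [[0,0,0],[0,0,0],0]

```text
clock: 46.8
tcp_pos: [0.6164, 0.1076, 0.0635]
tcp_rot: [0.687, 0.727, -0.0, -0.0]
ft_force: [-0.5, 0.1, -1.2]
width: 0.0188
```

>>> servo_tool:
  commands:
    - [[0,0,0],[0,0,-0.12],0]
    - [[0,0,0],[0,0,0],0]

```text
clock: 47.05
tcp_pos: [0.6163, 0.1076, 0.0585]
tcp_rot: [0.687, 0.727, -0.0, -0.0]
ft_force: [-0.3, -0.4, -0.2]
width: 0.0188
```

>>> servo_tool:
  commands:
    - [[0,0,0],[0,0,-0.1],0]
    - [[0,0,0],[0,0,0],0]

```text
clock: 47.3
tcp_pos: [0.6163, 0.1076, 0.0545]
tcp_rot: [0.687, 0.727, -0.0, -0.0]
ft_force: [0.1, 0.8, -0.7]
width: 0.0186
```

>>> servo_tool:
  commands:
    - [[0,0,0],[0,0,-0.08],0]
    - [[0,0,0],[0,0,0],0]

```text
clock: 47.55
tcp_pos: [0.6163, 0.1076, 0.0514]
tcp_rot: [0.687, 0.727, -0.0, -0.0]
ft_force: [0.3, -0.5, -1.5]
width: 0.0189
```

>>> servo_tool:
  commands:
    - [[0,0,0],[0,0,-0.08],0]
    - [[0,0,0],[0,0,0],0]

```text
clock: 47.8
tcp_pos: [0.6163, 0.1076, 0.0481]
tcp_rot: [0.687, 0.727, -0.0, -0.0]
ft_force: [0.1, 0.3, -0.3]
width: 0.0187
```

Bottom is past the flare without force; continue to the floor (TCP about 0.0406).

>>> servo_tool:
  commands:
    - [[0,0,0],[0,0,-0.1],0]
    - [[0,0,0],[0,0,0],0]

```text
clock: 48.05
tcp_pos: [0.6163, 0.1076, 0.0441]
tcp_rot: [0.687, 0.727, -0.0, -0.0]
ft_force: [0.7, 0.5, -0.9]
width: 0.0185
```

>>> servo_tool:
  commands:
    - [[0,0,0],[0,0,-0.08],0]
    - [[0,0,0],[0,0,0],0]

```text
clock: 48.3
tcp_pos: [0.6163, 0.1076, 0.041]
tcp_rot: [0.687, 0.727, -0.0, -0.0]
ft_force: [-0.0, -0.2, -0.7]
width: 0.0186
```

>>> servo_tool:
  commands:
    - [[0,0,0],[0,0,-0.03],0]
    - [[0,0,0],[0,0,0],0]

```text
clock: 48.55
tcp_pos: [0.6166, 0.1076, 0.0406]
tcp_rot: [0.687, 0.727, 0.0, 0.0]
ft_force: [-3.4, -0.7, 5.1]
width: 0.0188
```

>>> servo_tool:
  commands:
    - [[0,0,0],[0,0,0],40]
    - [[0,0,0],[0,0,0],40]
    - [[0,0,0],[0,0,0],40]
    - [[0,0,0],[0,0,0.4],40]
    - [[0,0,0],[0,0,1],40]
    - [[0,0,0],[0,0,0.7],40]
    - [[0,0,-0.5],[-0.4,0.94,0],50]
    - [[0,0,-0.5],[-0.4,0.94,0],50]

```text
clock: 49.55
tcp_pos: [0.5844, 0.1834, 0.1257]
tcp_rot: [0.737, 0.676, 0.001, 0.0]
ft_force: [0.0, 1.1, -0.9]
width: 0.0428
```

>>> servo_tool:
  commands:
    - [[0,0,-0.5],[-0.4,0.94,0],50]
    - [[0,0,-0.27],[-0.4,0.94,0],50]
    - [[0,0,0],[-0.4,0.94,0],50]
    - [[0,0,0],[-0.4,0.94,0],50]
    - [[0,0,0],[-0.45,0.92,-0.4],50]
    - [[0,0,0],[0,0,0],50]
    - [[0,0,0],[0,0,0],50]

```text
clock: 50.42
tcp_pos: [0.5027, 0.37, 0.109]
tcp_rot: [0.771, 0.637, 0.0, 0.0]
ft_force: [-0.5, 0.5, 0.3]
width: 0.0427
```

```bash
python3 - <<'E'
from seg import *
S=cam("side");st=manip.state();print(st["tcp_pos"],st["tcp_rot"],st["ft_force"],st["width"])
for n,k,w in [("y14","yellow",(.502,.370)),("k26","black",(.399,.364)),("r22","red",(.617,.087)),("w18","white",(.616,.108))]:
    b=proj(S,[*w,.018 if n!="r22" else .045])[0];B=seg(S,*b,13,k);print(n,b,B and (B[0],B[1]))
save(S,"g",(140,170,340,360),3.1)
E
```

```text
[0.50301818 0.36961217 0.10901917] [7.71511115e-01 6.36215666e-01 4.51826443e-04 1.48557029e-04] [ 0.17057225 -0.58185471 -0.86132003] 0.042776169330464145
y14 [223.94105756 308.93234305] (array([223.80909091, 308.53181818]), array([215, 298,  18,  21, 220], dtype=int32))
k26 [265.48601477 318.75143395] (array([264.98979592, 319.4829932 ]), array([255, 309,  20,  20, 294], dtype=int32))
r22 [221.92071096 214.96724008] None
w18 [219.81808373 226.65352102] (array([219.5942029 , 232.76811594]), array([207, 229,  27,   7,  69], dtype=int32))
```

View pics/g.png

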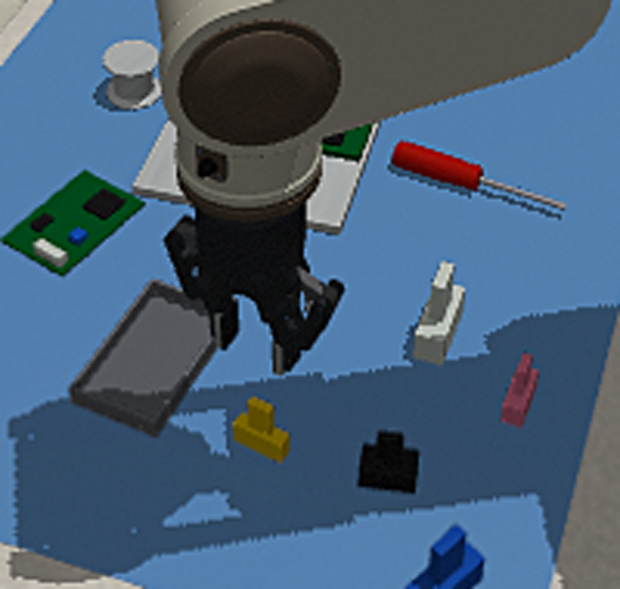

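>>> servo_tool:
  commands:
    - [[0,0,0],[0,0,-1],50]
    - [[0,0,0],[0,0,-1],50]
    - [[0,0,0],[0,0,0],50]
    - [[0,0,0],[0,0,0],0]
    - [[0,0,0],[0,0,0],0]
    - [[0,0,0],[0,0,0],0]
    - [[0,0,0],[0,0,0],0]
    - [[0,0,0],[0,0,0],0]

```text
clock: 51.48
tcp_pos: [0.5035, 0.3704, 0.0303]
tcp_rot: [0.771, 0.636, 0.002, 0.0]
ft_force: [0.6, -1.7, 8.8]
width: 0.0185
```

>>> servo_tool:
  commands:
    - [[0,0,0],[0,0,0],0]
    - [[0,0,0],[0,0,0.6],0]
    - [[0,0,0.4],[0,0,1],0]
    - [[0,0,0],[0.9,-0.15,0],0]
    - [[0,0,0],[1,-0.2,0],0]
    - [[0,0,0],[0.95,-0.2,0],0]
    - [[0,0,0],[0,0,-0.4],0]
    - [[0,0,0],[0,0,0],0]

```text
clock: 52.48
tcp_pos: [0.6156, 0.3478, 0.075]
tcp_rot: [0.753, 0.658, -0.001, -0.0]
ft_force: [-0.2, -0.3, -0.2]
width: 0.0185
```

>>> servo_tool:
  commands:
    - [[0,0,0],[0,0,-0.4],0]
    - [[0,0,0],[0,0,-0.4],0]
    - [[0,0,0],[0,0,0],0]

```text
clock: 52.85
tcp_pos: [0.6153, 0.3479, 0.0422]
tcp_rot: [0.753, 0.658, -0.001, -0.0]
ft_force: [0.5, -0.3, 0.7]
width: 0.0187
```

>>> servo_tool:
  commands:
    - [[0,0,0],[0,0,-0.16],0]
    - [[0,0,0],[0,0,0],0]

```text
clock: 53.1
tcp_pos: [0.6164, 0.348, 0.0375]
tcp_rot: [0.753, 0.658, -0.0, -0.0]
ft_force: [-1.0, -0.3, -0.2]
width: 0.0189
```

>>> servo_tool:
  commands:
    - [[0,0,0],[0,0,-0.05],0]
    - [[0,0,0],[0,0,0],0]

```text
clock: 53.35
tcp_pos: [0.6165, 0.348, 0.0357]
tcp_rot: [0.753, 0.658, 0.0, -0.0]
ft_force: [-0.3, -0.9, -1.3]
width: 0.0186
```

>>> servo_tool:
  commands:
    - [[0,0,0],[0,0,-0.05],0]
    - [[0,0,0],[0,0,0],0]

```text
clock: 53.6
tcp_pos: [0.6167, 0.3481, 0.0343]
tcp_rot: [0.753, 0.658, 0.0, 0.0]
ft_force: [-1.2, 0.6, 6.8]
width: 0.019
```

>>> servo_tool:
  commands:
    - [[0,0,0],[0,0,0],40]
    - [[0,0,0],[0,0,0],40]
    - [[0,0,0],[0,0,0],40]
    - [[0,0,0],[0,0,0.4],40]
    - [[0,0,0],[0,0,1],40]
    - [[0,0,0],[0,0,0.6],40]
    - [[0,0,0.6],[-0.9,0.06,0],50]
    - [[0,0,0.6],[-0.9,0.07,0],50]

```text
clock: 54.6
tcp_pos: [0.5439, 0.3532, 0.115]
tcp_rot: [0.695, 0.719, 0.001, 0.0]
ft_force: [-0.2, 1.0, 0.5]
width: 0.0426
```

>>> servo_tool:
  commands:
    - [[0,0,0.6],[-0.9,0.07,0],50]
    - [[0,0,0.16],[-0.9,0.07,0],50]
    - [[0,0,0],[-0.9,0.07,0],50]
    - [[0,0,0],[-0.9,0.07,0],50]
    - [[0,0,0],[0,0,-0.3],50]
    - [[0,0,0],[0,0,0],50]
    - [[0,0,0],[0,0,0],50]

```text
clock: 55.48
tcp_pos: [0.4013, 0.3644, 0.102]
tcp_rot: [0.657, 0.754, 0.0, 0.0]
ft_force: [0.5, 0.8, 0.5]
width: 0.0428
```

```bash
python3 - <<'E'
from seg import *
S=cam("side");st=manip.state();print(st["tcp_pos"],st["tcp_rot"],st["ft_force"],st["width"])
for n,k,w in [("y14","yellow",(.6165,.348)),("k26","black",(.400,.364)),("r22","red",(.617,.087)),("w18","white",(.616,.108))]:
    b=proj(S,[*w,{"y":.022,"k":.018,"r":.03,"w":.03}[n[0]]])[0];B=seg(S,*b,13,k);print(n,b,B and (B[0],B[1]))
save(S,"h",(140,170,340,360),3.1)
E
```

```text
[0.4012647  0.364328   0.10196332] [6.56833470e-01 7.54035665e-01 7.99252435e-05 4.20241637e-05] [ 0.69932369 -0.72328164  0.40239657] 0.04291841851574552
y14 [184.19528224 288.6200174 ] (array([183.88340807, 288.02242152]), array([176, 278,  18,  20, 223], dtype=int32))
k26 [265.08292855 318.63438435] (array([265.02389078, 319.46075085]), array([256, 309,  19,  20, 293], dtype=int32))
r22 [222.05054341 218.80181372] (array([224.        , 216.30487805]), array([218, 209,  12,  18,  82], dtype=int32))
w18 [219.70168901 223.61462288] (array([218.62929062, 225.48283753]), array([207, 211,  27,  27, 437], dtype=int32))
```

View pics/h.png

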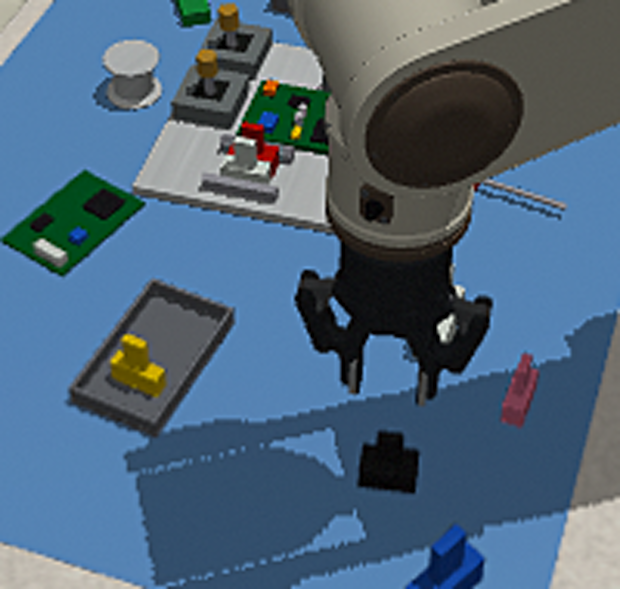

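>>> servo_tool:
  commands:
    - [[0,0,0],[0,0,-1],50]
    - [[0,0,0],[0,0,-0.85],50]
    - [[0,0,0],[0,0,0],50]
    - [[0,0,0],[0,0,0],0]
    - [[0,0,0],[0,0,0],0]
    - [[0,0,0],[0,0,0],0]
    - [[0,0,0],[0,0,0],0]
    - [[0,0,0],[0,0,0],0]

```text
clock: 56.52
tcp_pos: [0.4013, 0.3649, 0.0293]
tcp_rot: [0.657, 0.754, 0.001, 0.0]
ft_force: [-0.3, -0.4, 7.3]
width: 0.0188
```

>>> servo_tool:
  commands:
    - [[0,0,0],[0,0,0],0]
    - [[0,0,0],[0,0,0.6],0]
    - [[0,0,-0.65],[0,0,1],0]
    - [[0,0,-0.65],[1,-0.34,0],0]
    - [[0,0,-0.65],[1,-0.34,0],0]
    - [[0,0,0],[1,-0.34,0],0]
    - [[0,0,0],[1,-0.34,0],0]
    - [[0,0,0],[1,-0.34,0],0]

```text
clock: 57.52
tcp_pos: [0.6019, 0.2959, 0.0925]
tcp_rot: [0.753, 0.658, 0.0, 0.0]
ft_force: [-1.1, 0.6, -1.3]
width: 0.0188
```

>>> servo_tool:
  commands:
    - [[0,0,0],[0.24,-0.08,0],0]
    - [[0,0,0],[0,0,-0.6],0]
    - [[0,0,0],[0,0,-0.5],0]
    - [[0,0,0],[0,0,0],0]
    - [[0,0,0],[0,0,0],0]

```text
clock: 58.15
tcp_pos: [0.6102, 0.2936, 0.0486]
tcp_rot: [0.753, 0.658, 0.0, 0.0]
ft_force: [1.3, -0.1, -0.8]
width: 0.019
```

Floor contact expected at TCP ≈ 0.0333.

>>> servo_tool:
  commands:
    - [[0,0,0],[0,0,-0.25],0]
    - [[0,0,0],[0,0,-0.1],0]
    - [[0,0,0],[0,0,0],0]

```text
clock: 58.52
tcp_pos: [0.61, 0.2932, 0.0336]
tcp_rot: [0.753, 0.658, -0.0, -0.0]
ft_force: [-0.1, -0.4, -1.6]
width: 0.0183
```

>>> servo_tool:
  commands:
    - [[0,0,0],[0,0,-0.05],0]
    - [[0,0,0],[0,0,0],0]

```text
clock: 58.78
tcp_pos: [0.6102, 0.2934, 0.0332]
tcp_rot: [0.753, 0.658, 0.0, 0.0]
ft_force: [-8.3, -2.0, 19.0]
width: 0.0189
```

>>> servo_tool:
  commands:
    - [[0,0,0],[0,0,0],40]
    - [[0,0,0],[0,0,0],40]
    - [[0,0,0],[0,0,0],40]
    - [[0,0,0],[0,0,0.4],40]
    - [[0,0,0],[0,0,1],40]
    - [[0,0,0],[0,0,1],40]
    - [[0,0,0],[-0.5,-0.7,1],40]
    - [[0,0,0],[-0.7,-1,0.5],40]

```text
clock: 59.78
tcp_pos: [0.5622, 0.225, 0.1909]
tcp_rot: [0.753, 0.659, 0.001, 0.001]
ft_force: [1.3, -0.7, 0.8]
width: 0.0342
```

>>> servo_tool:
  commands:
    - [[0,0,0],[-0.7,-1,0],40]
    - [[0,0,0],[-0.7,-1,0],40]
    - [[0,0,0],[-0.7,-1,0],40]
    - [[0,0,0],[-0.7,-1,0],40]
    - [[0,0,0],[-0.7,-1,0],40]
    - [[0,0,0],[-0.7,-1,0],40]
    - [[0,0,0],[-0.5,-1,0],40]
    - [[0,0,0],[0,0,0],40]

```text
clock: 60.78
tcp_pos: [0.3733, -0.0567, 0.1889]
tcp_rot: [0.754, 0.657, 0.0, 0.001]
ft_force: [0.4, 1.3, -0.2]
width: 0.0338
```

```bash
python3 - <<'E'
from seg import *
import pickle
T=cam("top");S=cam("side");pickle.dump((T,S),open("k.pkl","wb"));print(manip.state()["tcp_pos"])
p=[.457,-.332,.08]
ims=[]
for c in(T,S):
    q=proj(c,p)[0].astype(int);print(q)
    ims.append(cv2.resize(c["pixels"][q[1]-22:q[1]+23,q[0]-22:q[0]+23,::-1],(390,390),interpolation=cv2.INTER_CUBIC))
cv2.imwrite("pics/k.png",np.hstack(ims))
E
```

```text
[ 0.37425912 -0.05492344  0.18857053]
[344 215]
[310 139]
```

View pics/k.png

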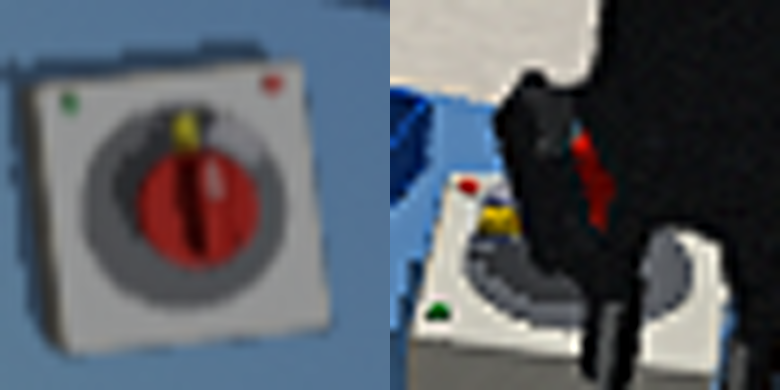

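```bash
python3 - <<'E'
from seg import *
import pickle
T,_=pickle.load(open("k.pkl","rb"));S0=pickle.load(open("side0.pkl","rb"))
cr=lambda a,b:(a/8.667+322,b/8.667+193)
print("unit ctr",np.mean([onz(T,*cr(*p),.045) for p in((35,85),(300,65),(328,325),(70,352))],axis=0))
print("disc ctr z.074",onz(T,*cr(198,208),.074))
h=cv2.cvtColor(T["pixels"],cv2.COLOR_RGB2HSV).astype(int);V=T["pixels"][:,:,0].astype(float)
ys,xs=np.mgrid[210:225,336:354];r=np.hypot(xs-344.6,ys-216.9)<6
W=np.clip(105-V[210:225,336:354],0,60)*r
u,v=(W*xs).sum()/W.sum(),(W*ys).sum()/W.sum();M=np.cov(np.c_[xs.ravel(),ys.ravel()].T,aweights=W.ravel());l,E=np.linalg.eigh(M);e=E[:,1]
p1,p2=onz(T,u-3*e[0],v-3*e[1],.089),onz(T,u+3*e[0],v+3*e[1],.089);d=p2-p1;d*=np.sign(d[0]);print("strip",u,v,l,np.degrees(np.arctan2(d[1],d[0])),(p1+p2)/2)
print(V[208:226,337:353].astype(int))
# side0 knob top: red bbox
B=seg(S0,310.2,139.3,16,"red");print(B)
E
```

```text
unit ctr [ 0.45318092 -0.3367994   0.045     ]
disc ctr z.074 [ 0.45313503 -0.33613513  0.074     ]
strip 343.60749063670414 216.28464419475657 [0.63364173 9.68339677] 7.994505613824418 [ 0.45595779 -0.32779544  0.089     ]
[[ 77  71  48  44  53  96 126 103  66 104 119 120 125 123 128 139]
 [ 75  63  45  41  48  71  91 101  71  95 105 115 121 119 119 123]
 [ 62  46  42  46  61  68  72  79  71  86  93  96 109 117 116 106]
 [ 43  42  48  74 100  77  64  68  97 115 112  95 103 103 101  86]
 [ 42  45  69 112 126  79  44  60 118 126 128 114 115  93  81  75]
 [ 42  57 108 131 128  78  43  60 122 129 131 116 126 111  81  74]
 [ 44  73 131 134 127  78  45  58 116 128 132 117 130 125  94  75]
 [ 52  93 132 134 127  78  49  54 106 118 129 118 129 128 108  77]
 [ 55 103 133 134 127  81  53  53 100 122 126 120 130 131 120  80]
 [ 53  96 132 134 130 103  57  47  93 132 128 123 131 131 122  80]
 [ 51  90 132 134 134 125  65  43  82 135 130 123 130 130 113  79]
 [ 50  78 128 134 134 127  69  39  75 134 130 123 120 128 104  76]
 [ 61  71 111 133 135 127  75  38  68 133 131 122 102 119  88  76]
 [ 76  76  88 118 134 131 102  49  65 130 131 121  95  99  78  76]
 [ 78  78  77  91 118 128 127  94  88 124 121 105  86  79  75  76]
 [ 78  78  77  79  88 104 112 112 100  97  95  79  76  74  75  86]
 [ 78  78  78  77  78  77  75  85  82  71  77  75  75  75  82 111]
 [ 77  77  78  77  78  77  77  78  78  76  76  76  77  84 108 137]]
(array([310.17318436, 139.33519553]), array([303, 132,  15,  15, 179], dtype=int32), ((310.0, 139.0), (14.0, 14.0), 90.0))
```

>>> servo_tool:
  commands:
    - [[0,0,-1],[0.26,-0.86,0],55]
    - [[0,0,-1],[0.26,-0.86,0],55]
    - [[0,0,-1],[0.26,-0.86,0],55]
    - [[0,0,-1],[0.26,-0.86,0],55]
    - [[0,0,-1],[0.26,-0.86,0],55]
    - [[0,0,-1],[0.26,-0.86,0],55]
    - [[0,0,-1],[0.26,-0.86,0],55]
    - [[0,0,-1],[0.26,-0.88,0],55]

```text
clock: 61.88
tcp_pos: [0.4588, -0.3308, 0.1877]
tcp_rot: [0.987, 0.158, 0.0, -0.0]
ft_force: [-0.6, 0.2, 0.4]
width: 0.0471
```

>>> servo_tool:
  commands:
    - [[0,0,-1],[0,0,0],55]
    - [[0,0,-0.3],[0,0,-0.5],55]
    - [[0,0,0],[0,0,0],55]
    - [[0,0,0],[0,0,0],55]

```text
clock: 62.38
tcp_pos: [0.458, -0.3303, 0.1683]
tcp_rot: [0.998, 0.07, 0.0, 0.0]
ft_force: [0.8, -1.1, 0.6]
width: 0.047
```

>>> servo_tool:
  commands:
    - [[0,0,0],[-0.04,-0.12,-0.8],55]
    - [[0,0,0],[0,0,-0.8],55]
    - [[0,0,0],[0,0,-0.6],55]
    - [[0,0,0],[0,0,0],55]
    - [[0,0,0],[0,0,0],55]

```text
clock: 63.0
tcp_pos: [0.4563, -0.3359, 0.0812]
tcp_rot: [0.998, 0.069, 0.001, 0.001]
ft_force: [-0.3, -0.6, 1.5]
width: 0.047
```

>>> servo_tool:
  commands:
    - [[0,0,0],[0,0,0],0]
    - [[0,0,0],[0,0,0],0]
    - [[0,0,0],[0,0,0],0]
    - [[0,0,0],[0,0,0],0]
    - [[0,0,0],[0,0,0],0]
    - [[0,0,0],[0,0,0],0]
  grip_force: 60

```text
clock: 63.75
tcp_pos: [0.4559, -0.3358, 0.0798]
tcp_rot: [0.998, 0.069, 0.0, 0.0]
ft_force: [2.8, -2.2, 3.7]
width: 0.0129
```

>>> servo_tool:
  commands:
    - [[0,0,0],[0,0,-0.12],0]
    - [[0,0,0],[0,0,-0.1],0]
    - [[0,0,0],[0,0,0],0]

```text
clock: 64.12
tcp_pos: [0.4559, -0.3358, 0.071]
tcp_rot: [0.998, 0.069, 0.0, 0.0]
ft_force: [1.0, -1.9, 8.1]
width: 0.013
```

>>> servo_tool:
  commands:
    - [[0,0,0],[0,0,-0.06],0]
    - [[0,0,0],[0,0,0],0]

```text
clock: 64.38
tcp_pos: [0.4561, -0.336, 0.0704]
tcp_rot: [0.998, 0.069, 0.001, 0.001]
ft_force: [-5.2, 3.8, 31.7]
width: 0.0127
```

>>> servo_tool:
  commands:
    - [[0,0,0],[0,0,-0.04],0]
    - [[0,0,0],[0,0,0],0]

```text
clock: 64.62
tcp_pos: [0.4564, -0.3361, 0.0702]
tcp_rot: [0.998, 0.069, 0.001, 0.001]
ft_force: [-10.2, 9.2, 51.3]
width: 0.0128
```

>>> servo_tool:
  commands:
    - [[0,0,0],[0,0,0.03],0]
    - [[0,0,-0.8],[0,0,0],0]
    - [[0,0,-0.8],[0,0,0],0]
    - [[0,0,-0.8],[0,0,0],0]
    - [[0,0,-0.8],[0,0,0],0]

```text
clock: 65.25
tcp_pos: [0.4562, -0.3357, 0.0703]
tcp_rot: [0.988, -0.155, 0.001, 0.0]
ft_force: [-5.9, 9.5, 37.2]
width: 0.0129
```

>>> servo_tool:
  commands:
    - [[0,0,-0.8],[0,0,0],0]
    - [[0,0,-0.8],[0,0,0],0]
    - [[0,0,-0.8],[0,0,0],0]
    - [[0,0,0],[0,0,0],0]

```text
clock: 65.75
tcp_pos: [0.4563, -0.3354, 0.0703]
tcp_rot: [0.948, -0.317, 0.001, -0.0]
ft_force: [-3.7, 11.4, 38.4]
width: 0.013
```

>>> servo_tool:
  commands:
    - [[0,0,-0.8],[0,0,0],0]
    - [[0,0,-0.8],[0,0,0],0]
    - [[0,0,-0.8],[0,0,0],0]
    - [[0,0,-0.8],[0,0,0],0]
    - [[0,0,0],[0,0,0],0]

```text
clock: 66.38
tcp_pos: [0.4566, -0.3352, 0.0703]
tcp_rot: [0.855, -0.519, 0.001, -0.001]
ft_force: [-2.8, 12.6, 37.8]
width: 0.013
```

>>> servo_tool:
  commands:
    - [[0,0,-0.5],[0,0,0],0]
    - [[0,0,-0.2],[0,0,0],0]
    - [[0,0,0],[0,0,0],0]

```text
clock: 66.75
tcp_pos: [0.4567, -0.3351, 0.0704]
tcp_rot: [0.829, -0.56, 0.001, -0.001]
ft_force: [-0.2, 13.4, 38.7]
width: 0.0131
```

```bash
python3 - <<'E'
from h import *
s=manip.state();q=s["tcp_rot"];print(2*np.arctan2(q[1],q[0]),s["moment"],s["ft_force"],s["joints"])
E
```

```text
-1.187940509765317 [2.47465857 0.26081703 0.29181694] [-0.16048441 13.40221075 38.67889101] [-7.70025856e-01  2.37970270e-01  1.67028439e+00  1.67215007e-03
  1.23127685e+00  1.98815572e+00]
```

>>> servo_tool:
  commands:
    - [[0,0,-0.3],[0,0,0],0]
    - [[0,0,-0.2],[0,0,0],0]
    - [[0,0,0],[0,0,0],0]

```text
clock: 67.12
tcp_pos: [0.4567, -0.3355, 0.0703]
tcp_rot: [0.809, -0.588, 0.001, -0.0]
ft_force: [-1.1, 10.4, 36.4]
width: 0.0131
```

```bash
python3 - <<'E'
from h import *
s=manip.state();q=s["tcp_rot"];print(2*np.arctan2(q[1],q[0]),s["moment"],s["ft_force"],s["width"])
E
```

```text
-1.2570275126359816 [1.80837091 0.30206917 1.13246332] [-1.09590874 10.37700483 36.41648515] 0.013056264030664367
```

>>> servo_tool:
  commands:
    - [[0,0,0],[0,0,0.15],0]
    - [[0,0,0],[0,0,0.13],0]
    - [[0,0,0],[0,0,0],0]

```text
clock: 67.5
tcp_pos: [0.4563, -0.3351, 0.0795]
tcp_rot: [0.809, -0.588, 0.0, -0.001]
ft_force: [7.6, 2.4, 3.4]
width: 0.0125
```

>>> servo_tool:
  commands:
    - [[0,0,0],[0,0,0],55]
    - [[0,0,0],[0,0,0],55]
    - [[0,0,0],[0,0,0],55]
    - [[0,0,0],[0,0,0.5],55]
    - [[0,0,0],[0,0,1],55]
    - [[0,0,0],[0,0,1],55]
    - [[0,0,0],[-0.3,1,0.3],55]
    - [[0,0,0],[-0.3,1,0],55]

```text
clock: 68.5
tcp_pos: [0.4314, -0.2551, 0.1921]
tcp_rot: [0.808, -0.589, 0.001, -0.0]
ft_force: [-0.1, 0.1, 0.3]
width: 0.0469
```

>>> servo_tool:
  commands:
    - [[0,0,0],[-0.3,1,0],55]
    - [[0,0,0],[-0.3,1,0],55]
    - [[0,0,0],[-0.3,1,0],55]
    - [[0,0,0],[-0.3,1,0],55]
    - [[0,0,0],[0,1,0],55]
    - [[0,0,0],[0,0,0],55]

```text
clock: 69.25
tcp_pos: [0.3834, -0.0538, 0.1914]
tcp_rot: [0.809, -0.587, 0.0, -0.0]
ft_force: [-0.7, -0.2, -0.6]
width: 0.047
```

```bash
python3 - <<'E'
from seg import *
import pickle
T=cam("top");S=cam("side");print(manip.state()["tcp_pos"])
pickle.dump((T,S),open("z.pkl","wb"))
a=cv2.resize(T["pixels"][130:250,145:385,::-1],None,fx=3.2,fy=3.2,interpolation=cv2.INTER_CUBIC)
cv2.imwrite("pics/z.png",a);save(S,"zs",(130,110,350,340),2.5)
E
```

```text
[ 0.3836796  -0.05561971  0.19130045]
```

View pics/z.png

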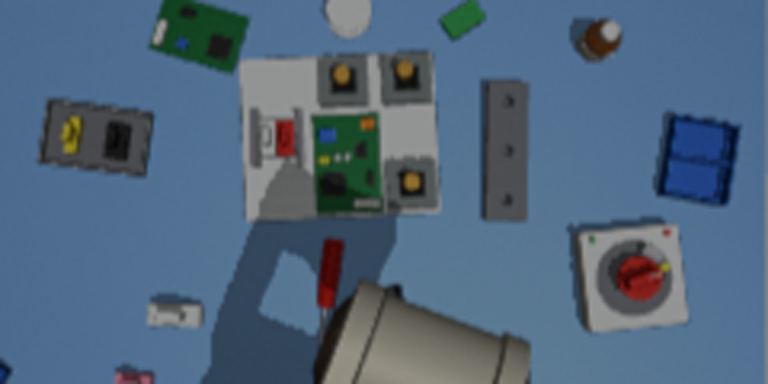

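View pics/zs.png

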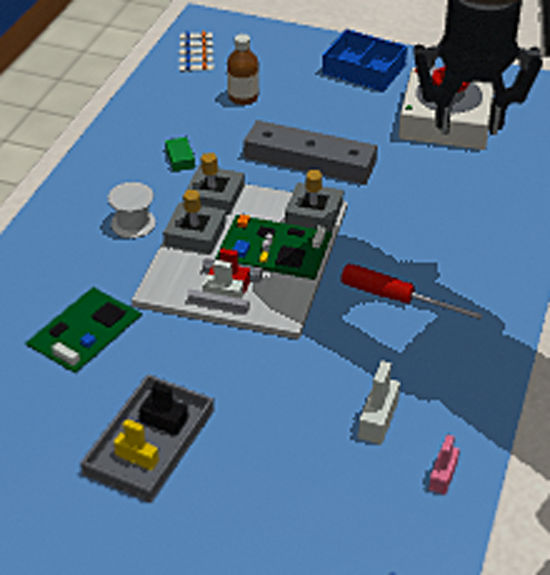

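```bash
python3 - <<'E'
from bench import manip
print(manip.job_done(), manip.state()["clock"])
E
```

```text
the job is handed in; nothing more can be done
the job is handed in; nothing more can be done
```

The job is handed in at about 69 s on the robot's clock, with every step of the task done; `job_done()` gave no verdict.

- **Pins:** All three were felt into the hidden holes, each going about 14 mm past the bush contact height, or straight to the predicted home height in well 3. Camera checks taken after the last pin put the head centres at 65–66 mm.
- **Gap:** Block 22 (red) and block 18 (the smaller of the two white blocks) are on the gap floor side by side, 40 mm together. Forces while lowering them stayed at about 5 N or less. A deliberate sideways touch on the jaw to locate it reached 11 N.
- **Tray:** Block 14 (yellow) and block 26 (black) stand in the grey tray. Neither block 22 nor block 26 was knocked before I took hold of it.
- **Knob:** I pushed it fully down (bottomed at 51 N), turned it clockwise to its stop (turning moment rose to 1.1 N m after about 1.39 rad of wrist turn) and let it spring up.

The final top and side pictures show pins, blocks and tray as intended, the bystanders in place and the knob lug turned about 75°. I checked that the knob is up only through the gripper: it rose 9 mm with it and the vertical force fell to 3 N. I did not measure its height in the pictures.

The two cameras disagreed by about 4 mm in x. I averaged them or used touch, and every fit worked.

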